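# Refit the tailstock ram of a bench lathe

### The job

Refit the tailstock ram of the small bench lathe: take it from its wooden rest and slide it, point towards the chuck, in through the rear pedestal's bore, across the gap and through the front pedestal's bore, until its dark stop collar is fully home against the rear pedestal. Then lock it by turning the T-bar of the clamp screw on the front pedestal clockwise (seen from above) until it stops tight, and let go. Leave the other things on the bench where they are.

Things in the scene. Friction and masses are not known exactly. Their poses are not given: they have to be found in the camera images.
- lathe: Small bench lathe fixed to the bench: twin steel bed bars, headstock with chuck and black motor at its +y end, tailstock at its -y end. Origin on the bench under the tailstock's middle; y runs along the bed to the chuck, z up. The axis of chuck and bores lies at x = 0, 105 mm up. Bed 86 mm wide, 50 mm high, ends at y = -85 mm; tailstock sole 88 (x) by 106 (y) mm, top 66 mm up.
- rear_bore (a point): Centre of the rear pedestal's bore at its rear face: the ram enters here and its collar stops on this face. Lathe y = -49 mm, 105 mm above the bench; its y points into the bore, to the chuck. The pedestal is an upright aluminium block 52 mm wide (x), 22 mm thick (y), top 131 mm above the bench, with a through bore 22 mm in diameter (brass bush).
- front_bore (a point): Centre of the front pedestal's bore at its front face (lathe y = +49 mm, 105 mm above the bench): the ram's point comes out here. Same block and 22 mm bore as the rear one; 54 mm open gap between the two. In front of it a hand rest (x = -50, y = 70 to 140 mm, 104 mm high) and the chuck with a bead blank (from y = 114 mm); headstock up to 162 mm high.
- ram: Tailstock ram: loose round steel bar, 194 mm long, 0.25 to 0.5 kg, lying level in its rest. Origin on its axis at the front face of the dark stop collar (34 mm across, 10 mm thick); y points along the axis to the pointed end, roll about y is arbitrary. Barrel 20 mm in diameter from y = 0 to 106 mm, then the point. It balances about 28 mm ahead of the origin.
- ram_point (a point): Tip of the ram's 60 degree point, 122 mm ahead of its origin; the taper is 16 mm long. With the ram home it stands 24 mm out of the front pedestal.
- ram_neck (a point): Middle of the ram's aluminium neck, on the axis, 33 mm behind its origin: the place to hold it. Neck 18 mm in diameter, 46 mm long between the collar and the black palm knob (44 mm across, 16 mm thick) at the rear end.
- rest: Wooden rest fixed to the bench: board 66 x 112 x 12 mm with two V-notched uprights, 54 mm wide and 59 mm high, at y = -45 to -31 and 33 to 47 mm. Origin at the middle of its underside. The ram lies in the notches along y, axis 55 mm above the bench, point to +y; its neck overhangs freely at the -y end.
- clamp (a joint): Angle of the clamp screw (rad): 0 loose, grows as it turns clockwise seen from above, hard stop (tight) at 1.5. Starts between 0 and 0.5 and stays where it is left; friction about 0.1 N m. At 0 the T-bar lies along the lathe's x axis. Turning does not visibly lower it.
- clamp_bar (a point): Centre of the clamp screw's level T-bar, on the screw's upright axis (lathe x = 0, y = 38 mm, 162 mm above the bench, on the front pedestal). Bar 64 mm long, 13 mm thick, 16 mm high (8 above, 8 below this point), its underside 23 mm above the pedestal. The point's x axis runs along the bar and turns with it.
- tin_a: bystander to be left alone: a round pink tin with a lid, 94 mm wide, 68 mm high; origin at the middle of its underside
- tin_b: bystander to be left alone: a second pink tin, the same; origin at the middle of its underside
- oil_bottle: bystander to be left alone: a small amber oil bottle with a red cap, 38 mm wide, 105 mm high; origin at the middle of its underside
- chuck_key: bystander to be left alone: a steel T-shaped chuck key lying flat, 85 x 80 mm, 14 mm high; origin at the middle of its underside
- blank: bystander to be left alone: a square dark wood turning blank lying flat, 22 x 130 x 22 mm (long along its y); origin at the middle of its underside
- gouge: bystander to be left alone: a turning chisel with a wooden handle lying flat, 220 mm long (along its y), 24 mm high; origin at the middle of its underside
- tool_cup: bystander to be left alone: a white cup of pens and small tools, 80 mm wide, 155 mm high; origin at the middle of its underside
- spool: bystander to be left alone: a blue plastic spool standing up, 52 mm wide, 56 mm high; origin at the middle of its underside

How it is judged:
By the outcome, as a careful person would: the job done as asked, in the order asked, and still so for the second after the job is handed in, with the robot touching nothing.
It also fails if it takes over 61 s, if anything falls off the work surface, if the arm or the gripper's body presses on something with over 40 N, if the wrist force passes 120 N, or if a joint passes its speed limit or range.

### The arm

A 6-joint arm with a two-finger parallel gripper is mounted at the origin on the work surface. World frame = base frame: x ahead of the robot, y to its left, z up, the work surface at z = 0. Lengths are in mm, angles in rad, forces in N, time in s.
With the tool pointing down it reaches from about 350 to 975 mm from the base axis. Payload 7.1 kg.
Tool frame: the origin (TCP) lies at the very end of the fingers, on their centre line; the grasp point (between the pads) lies 19 mm behind it (ctrl.tcp_to_grasp is the distance from the TCP to the grasp point, in mm); z points along the fingers, x is the direction in which the jaws open and shut, and the axes are right-handed (so a half turn about z gives the same grasp; the last joint's range is limited). The gripper opens to 88 mm and grips with 3 to 60 N. Pads are 20 mm wide; open, the fingers measure 115 mm over their backs; the gripper's body (75 mm by 178 mm) begins 61 mm behind the grasp point.
Start: joints at [-1.169, 0.423, 1.63, -0, 1.089, -0.019], TCP at [255.322, -570.452, 186.475] pointing down, gripper open.
Joint ranges: [-3, 3], [-0.9, 2.11], [0.09, 2.58], [-1.31, 4.45], [0.11, 2.69], [-2.54, 2.54]. Speed limits (rad/s): [2.39, 2.39, 3.01, 3.14, 3.14, 3.14].

### API

Orientations are given as a rotation vector (axis times angle).
In Python, from workcell import get_obs, viewer, ctrl, masks_of gives the robot as it stands. The module is installed in compiled form; this text tells all that it offers.
- The arm moves only by the shell command python3 -m inch 'ROWS'. ROWS is JSON, a list of rows, each an object of numbers: "tx", "ty", "tz": the shift along the tool's x, y, z in cm; "ax", "ay", "az": the turn, a rotation vector about the tool's x, y, z in degrees; "jaw": the opening, from 0 (shut) to 1 (fully open). In form: [{"tx": .., "ty": .., "tz": .., "ax": .., "ay": .., "az": .., "jaw": ..}, ...]. A call has 1 to 12 rows; each row shifts and turns the commanded pose from where the row before left it, along the tool's axes as they then stand; what a row does not reach is not made up. A row lasts 1/8 s, in which the tool goes at most 62.5 mm and 10.7 degrees, less where a joint would pass 70% of its speed; a pose out of reach is approached as far as the arm can. A call is refused whole if a number of a shift passes 6.25 or a number of a turn 10.7, either way. A call with a gripper value outside its range is refused whole. The fingers move at their own pace and stop on an object; the grip force is fixed at half the most. Time passes only in rows, so rows that do not move let the fingers close. It gives the time, the measured TCP pose, the force and the opening at its end, in the units of the state.
- get_obs(): the state, without advancing time (a new reading comes with each control period).
- viewer.get_image(name): name is "scene" or "top" or "wrist"; returns (picture, depth): 384x512x3 uint8, red, green, blue; 384x512 float32, mm along the optical axis (not along the pixel's ray), 0 where there is no reading.
- viewer.get_calibration(name): a dict with "fx", "fy", "cx", "cy" (pixels), "rvec" (rotation vector, rad) and "tvec" (3), from world to camera coordinates, as OpenCV has them. Camera axes: x right, y down, z forward; pixel columns grow to the right and rows downward; lengths in mm; the calibration is good to about 2 mm. A picture is of the moment at which its call begins: read the wrist's pose just before it. get_calibration takes no time and is no camera call; for the wrist camera it gives the pose at the moment of the call.
- ctrl.close_job(): hands the job in, once; it reports no verdict.
Trained networks look in the newest picture that a camera, given by its name, has taken for a name from the list of things; names that differ only in an ending like _2 or _b are one class to them, and where a whole thing is asked for, a point or a joint stands for the part that bears it (a point fixed in the world has none). Each returns a list of dicts, best first, with "score" (0 to 1); they miss things now and then, are a little off and sometimes report something else, mostly with a low value. They report only what shows in the picture. A call takes as long as a camera call.
- masks_of(camera, thing): "pixels" (384x512 bool, what is visible of it) and "location" ([column, row] in pixels, amid what is visible of it).
The state is a dict: "t": time; "qpos": joint angles; "qvel": joint speeds; "joint_torque": joint torques, N m; "ee_pos": TCP position; "orientation": TCP orientation; "ft_force": force on the tool from outside, world axes, zero at the start; "moment": the same for the moment, N m; "width": finger opening in mm.
Only numpy, scipy, OpenCV 4.12 (cv2) and the standard library are available. Lean on these libraries where they do the work, as an engineer would, in place of code of your own. Each camera call takes 0.05 s, during which the arm holds its last target. There are 200 camera calls.

## Working session

There is one attempt and no reset: what is moved stays moved. The work goes in short steps, Python scripts to look and compute and a shell command to move; the robot and the scene stay as the last step left them, time stands still between calls to the robot, and variables do not carry over. Pictures are saved under pics/ and viewed, about 8 in all and at most 12, crops included, and the job is handed in when it is done.

```bash
mkdir -p pics; cat > h.py <<'E'
import numpy as np, cv2
from scipy.spatial.transform import Rotation as R
from workcell import get_obs, viewer, ctrl, masks_of
def snap(n,save=None):
    c=viewer.get_calibration(n); im,d=viewer.get_image(n)
    if save: cv2.imwrite('pics/'+save,im[:,:,::-1])
    return im,d,c
def cloud(d,c,m=None):
    v,u=np.nonzero((d>0)&(m if m is not None else True)); z=d[v,u]
    p=np.c_[(u-c['cx'])/c['fx']*z,(v-c['cy'])/c['fy']*z,z]
    Rm=R.from_rotvec(np.ravel(c['rvec'])).as_matrix()
    return (p-np.ravel(c['tvec']))@Rm
def state():
    o=get_obs(); print({k:np.round(o[k],3).tolist() for k in('t','qpos','ee_pos','orientation','ft_force','width')}); print(R.from_rotvec(o['orientation']).as_matrix().round(3).tolist())
E
python3 - <<'E'
from h import *
state()
for n in('scene','top'):
    im,d,c=snap(n,n+'1.png'); cam=-R.from_rotvec(np.ravel(c['rvec'])).as_matrix().T@np.ravel(c['tvec']); print(n,cam.round(0),c['fx'])
    for t in('ram','rest','lathe','clamp_bar','tin_a','oil_bottle','tool_cup','spool','gouge','blank','chuck_key'):
        for r in masks_of(n,t)[:2]:
            p=cloud(d,c,r['pixels'])
            print(t,round(r['score'],2),np.round(r['location']),len(p),np.median(p,0).round(0),p.min(0).round(),p.max(0).round()) if len(p) else 0
a=np.hstack([cv2.imread('pics/scene1.png'),cv2.imread('pics/top1.png')]); 
E
```

```text
{'t': 0.0, 'qpos': [-1.169, 0.424, 1.631, -0.0, 1.089, -0.019], 'ee_pos': [255.098, -569.895, 185.719], 'orientation': [-2.636, 1.708, 0.002], 'ft_force': [-0.075, -0.215, -0.721], 'width': 87.857}
[[0.409, -0.913, -0.001], [-0.913, -0.409, 0.001], [-0.002, -0.0, -1.0]]
scene [1230. -542. 1032.] 356.07919057847437
ram 0.55 [189. 215.] 299 [ 513. -281.   63.] [ 449. -337.   -4.] [ 565. -189.   80.]
rest 0.75 [197. 213.] 429 [ 489. -219.   14.] [ 413. -291.   -5.] [ 536. -153.   64.]
rest 0.43 [275. 172.] 73 [614.  15. 168.] [582.   9. 140.] [639.  25. 174.]
lathe 0.66 [318. 182.] 5404 [640. 173. 110.] [ 418. -106.   -4.] [794. 470. 174.]
clamp_bar 0.54 [277. 175.] 75 [610.  15. 168.] [582.   9. 130.] [637.  29. 174.]
tin_a 0.96 [295. 120.] 462 [340. 361.  63.] [208. 328.  -4.] [372. 492.  74.]
tin_a 0.67 [326. 118.] 438 [412. 494.  63.] [300. 463.  -1.] [446. 637.  75.]
oil_bottle 0.69 [190. 218.] 363 [ 510. -274.   63.] [ 433. -339.   -4.] [ 565. -185.   80.]
oil_bottle 0.67 [271. 247.] 195 [ 782. -130.   68.] [ 721. -141.   -4.] [794. -90. 109.]
tool_cup 0.9 [130. 275.] 924 [ 604. -
[... 1246 characters left out ...]
1.   -6.] [ 805. -106.  109.]
spool 0.67 [387. 215.] 170 [ 484. -558.   55.] [ 461. -587.   -3.] [ 507. -540.   65.]
spool 0.27 [387. 187.] 442 [ 587. -544.   72.] [ 547. -617.   -5.] [ 631. -496.  160.]
gouge 0.73 [195. 178.] 4259 [618. 180. 128.] [ 534. -111.  -10.] [824. 347. 176.]
gouge 0.54 [345. 164.] 265 [ 680. -410.   20.] [ 655. -496.   -8.] [ 711. -277.   33.]
blank 0.44 [250. 236.] 168 [405. -12.  22.] [380. -67.  -1.] [433.  51.  30.]
blank 0.42 [153. 263.] 511 [321. 366.  67.] [276. 326.  -4.] [366. 413.  79.]
chuck_key 0.63 [385. 185.] 426 [ 586. -540.   68.] [ 547. -576.   -3.] [ 623. -496.  160.]
chuck_key 0.44 [194. 244.] 70 [375. 207.  11.] [345. 163.  -3.] [401. 251.  18.]
```

```bash
python3 - <<'E'
from h import *
a=cv2.imread('pics/scene1.png')[90:310,60:420]; cv2.imwrite('pics/s1c.png',cv2.resize(a,None,fx=2.2,fy=2.2,interpolation=cv2.INTER_CUBIC))
a=cv2.imread('pics/top1.png')[120:290,140:420]; cv2.imwrite('pics/t1c.png',cv2.resize(a,None,fx=2.8,fy=2.8,interpolation=cv2.INTER_CUBIC))
E
```

```text
(no output)
```

View pics/s1c.png

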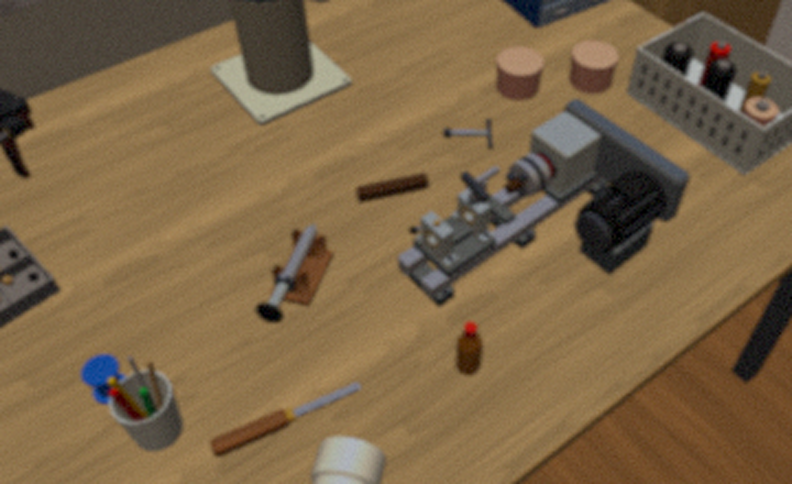

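View pics/t1c.png

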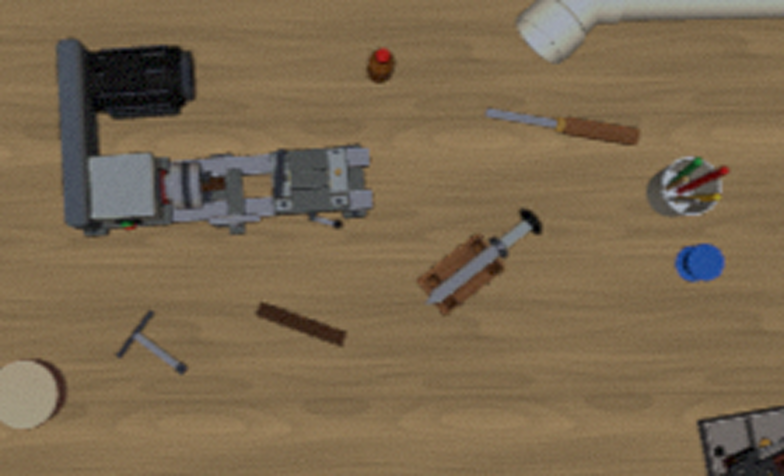

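The pictures show the ram lying diagonally in its rest with the knob towards the cup (top crop knob at 530,220, tip at 432,298). The lathe runs along world +y with its tailstock end at crop 365,180. I'll estimate both poses and work out the first move, up close.

```bash
cat >> h.py <<'E'
def plan(p,yaw=None,tilt=None):
    "tool-frame shift (cm) to TCP p, then turn (deg) so tool z is down and x at yaw"
    o=get_obs(); Rm=R.from_rotvec(o['orientation']).as_matrix()
    s=Rm.T@(np.array(p)-o['ee_pos'])/10
    print('shift cm',s.round(2))
    if yaw is not None:
        c,k=np.cos(np.radians(yaw)),np.sin(np.radians(yaw))
        Rt=np.array([[c,k,0],[k,-c,0],[0,0,-1.]])
        print('turn deg',np.degrees(R.from_matrix(Rm.T@Rt).as_rotvec()).round(2))
def ram_axis(P,zlo=50,zhi=80):
    "fit axis in xy from points on the ram"
    Q=P[(P[:,2]>zlo)&(P[:,2]<zhi)]; m=Q[:,:2].mean(0)
    v=np.linalg.svd(Q[:,:2]-m)[2][0]; return m,v,Q
E
python3 - <<'E'
from h import *
for n in('top','scene'):
    im,d,c=snap(n); P=cloud(d,c)
    s=P[(P[:,0]>400)&(P[:,0]<600)&(P[:,1]>-380)&(P[:,1]<-160)]
    m,v,Q=ram_axis(s,58,90); v=v*np.sign(v[1]); print(n,len(Q),m,v); t=(Q[:,:2]-m)@v; print(t.min(),t.max())
    L=P[(P[:,0]>520)&(P[:,0]<700)&(P[:,1]>-150)&(P[:,1]<60)]
    for lo,hi in((40,58),(60,75),(122,140),(160,178)):
        q=L[(L[:,2]>lo)&(L[:,2]<hi)]
        if len(q)>5: print(lo,len(q),np.percentile(q,[2,50,98],axis=0).round().tolist(), cv2.minAreaRect(q[:,:2].astype(np.float32)))
plan([490,-290,330],39)
c=viewer.get_calibration('wrist'); o=get_obs(); Rm=R.from_rotvec(np.ravel(c['rvec'])).as_matrix(); Rt=R.from_rotvec(o['orientation']).as_matrix()
print('cam in tool',Rt.T@(-Rm.T@np.ravel(c['tvec'])-o['ee_pos']),(Rt.T@Rm.T).round(3).tolist(),c['fx'],c['cx'],c['cy'])
E
```

```text
top 274 [ 495.023067   -260.33537221] [-0.60051951  0.7996101 ]
-90.76001911795187 99.61378159137533
40 220 [[549.0, -105.0, 42.0], [587.0, -59.0, 50.0], [650.0, 59.0, 57.0]] ((592.8984375, -21.97949981689453), (109.87974548339844, 165.87828063964844), 2.426579713821411)
60 309 [[547.0, -73.0, 61.0], [589.0, -23.0, 66.0], [648.0, 28.0, 74.0]] ((593.7486572265625, -21.60830307006836), (112.377685546875, 104.78231048583984), 2.8324828147888184)
122 114 [[581.0, -69.0, 123.0], [607.0, -54.0, 131.0], [631.0, 28.0, 138.0]] ((605.505126953125, -21.067588806152344), (50.0607795715332, 97.74269104003906), 1.9559812545776367)
160 62 [[573.0, 11.0, 164.0], [602.0, 16.0, 169.0], [634.0, 23.0, 175.0]] ((603.6100463867188, 16.648666381835938), (12.624755859375, 62.410133361816406), 84.71062469482422)
scene 299 [ 505.60161373 -264.92952675] [-0.60684156  0.79482282]
-81.03208276288287 106.61176119459041
40 254 [[572.0, -105.0, 40.0], [641.0, -75.0, 49.0], [656.0, 57.0, 57.0]] ((601.9059448242188, -23.81226348876953), (104.21366119384766, 163.19273376464844), 2.988293170928955)
60 290 [[551.0, -72.0, 61.0], [633.0, -23.0, 66.0], [654.0, 28.0, 75.0]] ((598.7176513671875, -21.18581771850586), (111.50624084472656, 104.95500946044922), 3.556015729904175)
122 181 [[583.0, -68.0, 123.0], [616.0, -48.0, 131.0], [637.0, 27.0, 138.0]] ((610.42822265625, -18.784191131591797), (54.01234817504883, 100.38484191894531), 4.091475963592529)
160 75 [[578.0, 9.0, 160.0], [612.0, 16.0, 168.0], [638.0, 25.0, 172.0]] ((606.7324829101562, 18.60488510131836), (14.25910472869873, 63.96242904663086), 82.78280639648438)
shift cm [-16.01 -32.88 -14.35]
turn deg [  -0.     -0.   -104.89]
cam in tool [   0.50045925  -71.50828186 -198.76651661] [[1.0, -0.0, 0.0], [0.0, 0.966, 0.26], [-0.0, -0.26, 0.966]] 279.22146069620476 254.88693188490282 191.68315039926944
```

```bash
python3 -m inch '[{"tz":-5},{"tz":-5},{"tx":-2.29,"ty":-4.7,"tz":-0.6},{"tx":-2.29,"ty":-4.7,"tz":-0.6},{"tx":-2.29,"ty":-4.7,"tz":-0.6},{"tx":-2.29,"ty":-4.7,"tz":-0.6},{"tx":-2.29,"ty":-4.7,"tz":-0.6},{"tx":-2.29,"ty":-4.7,"tz":-0.6},{"tx":-2.29,"ty":-4.7,"tz":-0.6}]' && python3 -m inch '[{"az":-10.5},{"az":-10.5},{"az":-10.5},{"az":-10.5},{"az":-10.5},{"az":-10.5},{"az":-10.5},{"az":-10.5},{"az":-10.5},{"az":-10.5},{},{}]'
python3 - <<'E'
from h import *
state(); im,d,c=snap('wrist','w1.png'); P=cloud(d,c)
np.savez('w1.npz',im=im,d=d,P=P)
s=P[(P[:,0]>380)&(P[:,0]<620)&(P[:,1]>-400)&(P[:,1]<-140)]
for zl in(58,62):
    m,v,Q=ram_axis(s,zl,90); v=v*np.sign(v[1]); t=(Q[:,:2]-m)@v; print(len(Q),m,v,t.min(),t.max())
# profile along axis
n=np.array([-v[1],v[0]]); S=s[s[:,2]>30]; t=(S[:,:2]-m)@v; w=(S[:,:2]-m)@n
for a in range(-120,130,6):
    k=(t>=a)&(t<a+6)&(abs(w)<30)&(S[:,2]>50)
    if k.sum()>3: print(a,k.sum(),S[k,2].max().round(1),w[k].min().round(1),w[k].max().round(1))
E
```

```text
{'t': 1.3, 'qpos': [-1.169, 0.423, 1.63, 0.0, 1.089, -0.019], 'ee_pos': [255.309, -570.448, 186.477], 'orientation': [-2.636, 1.709, 0.0], 'ft_force': [-0.8, -0.123, -1.009], 'width': 87.686}
[[0.408, -0.913, 0.0], [-0.913, -0.408, 0.0], [-0.0, -0.0, -1.0]]$[0]: bad value
h.py:26: RuntimeWarning: Mean of empty slice.
  Q=P[(P[:,2]>zlo)&(P[:,2]<zhi)]; m=Q[:,:2].mean(0)
  ret = um.true_divide(
Traceback (most recent call last):
ValueError: zero-size array to reduction operation minimum which has no identity
```

View pics/w1.png

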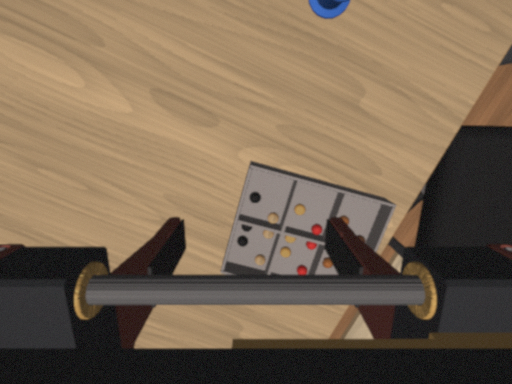

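The move was refused because each row seems to need every key. The wrist picture shows only the bench, the tray (310,230) and the fingers. I'll repeat with full rows.

```bash
python3 -m inch '[{"tx":0,"ty":0,"tz":-5,"ax":0,"ay":0,"az":0,"jaw":1},{"tx":0,"ty":0,"tz":-5,"ax":0,"ay":0,"az":0,"jaw":1},{"tx":-2.29,"ty":-4.7,"tz":-0.6,"ax":0,"ay":0,"az":0,"jaw":1},{"tx":-2.29,"ty":-4.7,"tz":-0.6,"ax":0,"ay":0,"az":0,"jaw":1},{"tx":-2.29,"ty":-4.7,"tz":-0.6,"ax":0,"ay":0,"az":0,"jaw":1},{"tx":-2.29,"ty":-4.7,"tz":-0.6,"ax":0,"ay":0,"az":0,"jaw":1},{"tx":-2.29,"ty":-4.7,"tz":-0.6,"ax":0,"ay":0,"az":0,"jaw":1},{"tx":-2.29,"ty":-4.7,"tz":-0.6,"ax":0,"ay":0,"az":0,"jaw":1},{"tx":-2.29,"ty":-4.7,"tz":-0.6,"ax":0,"ay":0,"az":0,"jaw":1}]' && python3 -m inch '[{"tx":0,"ty":0,"tz":0,"ax":0,"ay":0,"az":-10.5,"jaw":1},{"tx":0,"ty":0,"tz":0,"ax":0,"ay":0,"az":-10.5,"jaw":1},{"tx":0,"ty":0,"tz":0,"ax":0,"ay":0,"az":-10.5,"jaw":1},{"tx":0,"ty":0,"tz":0,"ax":0,"ay":0,"az":-10.5,"jaw":1},{"tx":0,"ty":0,"tz":0,"ax":0,"ay":0,"az":-10.5,"jaw":1},{"tx":0,"ty":0,"tz":0,"ax":0,"ay":0,"az":-10.5,"jaw":1},{"tx":0,"ty":0,"tz":0,"ax":0,"ay":0,"az":-10.5,"jaw":1},{"tx":0,"ty":0,"tz":0,"ax":0,"ay":0,"az":-10.5,"jaw":1},{"tx":0,"ty":0,"tz":0,"ax":0,"ay":0,"az":-10.5,"jaw":1},{"tx":0,"ty":0,"tz":0,"ax":0,"ay":0,"az":-10.5,"jaw":1},{"tx":0,"ty":0,"tz":0,"ax":0,"ay":0,"az":0,"jaw":1},{"tx":0,"ty":0,"tz":0,"ax":0,"ay":0,"az":0,"jaw":1}]'
python3 - <<'E'
from h import *
state(); im,d,c=snap('wrist','w1b.png'); P=cloud(d,c)
s=P[(P[:,0]>380)&(P[:,0]<620)&(P[:,1]>-400)&(P[:,1]<-140)]
for zl in(58,62):
    m,v,Q=ram_axis(s,zl,90); v=v*np.sign(v[1]); t=(Q[:,:2]-m)@v; print(len(Q),m,v,t.min(),t.max())
n=np.array([-v[1],v[0]]); t=(s[:,:2]-m)@v; w=(s[:,:2]-m)@n
for a in range(-120,130,6):
    k=(t>=a)&(t<a+6)&(abs(w)<30)&(s[:,2]>50)&(s[:,2]<90)
    if k.sum()>3: print(a,k.sum(),s[k,2].max().round(1),w[k].min().round(1),w[k].max().round(1))
E
```

```text
t: 2.48
ee_pos: [491.1, -288.3, 328.9]
orientation: [2.636, -1.709, 0.001]
ft_force: [-0.2, -0.6, 0.4]
width: 88.0
t: 3.98
ee_pos: [490.1, -289.7, 328.5]
orientation: [2.962, 1.046, 0.0]
ft_force: [0.3, 0.2, 0.2]
width: 87.5
{'t': 3.975, 'qpos': [-0.555, 0.208, 1.6, 0.0, 1.334, -1.234], 'ee_pos': [490.14, -289.726, 328.496], 'orientation': [2.962, 1.046, 0.0], 'ft_force': [0.342, 0.238, 0.239], 'width': 87.549}
[[0.778, 0.628, 0.0], [0.628, -0.778, -0.0], [0.0, 0.0, -1.0]]
1636 [ 492.80361595 -256.81290928] [-0.59910779  0.80066838] -94.65605477704713 94.14893652546631
1118 [ 497.14188026 -262.69111363] [-0.60032001  0.79975989] -87.3378742348361 96.6576009316589
-90 16 73.2 -13.9 15.3
-84 68 78.6 -20.9 20.7
-78 136 77.8 -21.1 20.8
-72 33 65.9 -8.6 7.4
-66 32 64.8 -8.2 7.6
-60 36 64.5 -7.8 7.8
-54 32 65.3 -7.6 8.1
-48 41 65.1 -9.0 8.3
-42 35 65.6 -8.8 8.6
-36 40 65.2 -8.4 8.7
-30 39 74.0 -16.3 15.8
-24 75 75.0 -16.2 16.1
-18 64 72.7 -16.0 14.5
-12 85 67.1 -27.2 26.6
-6 107 67.5 -26.9 26.7
0 119 66.4 -26.7 25.3
6 47 67.0 -9.6 8.9
12 42 66.8 -9.1 9.2
18 44 67.0 -8.8 9.4
24 46 66.2 -8.5 9.6
30 51 66.3 -10.2 9.8
36 45 68.5 -9.5 8.6
42 44 67.7 -9.4 8.8
48 45 67.3 -8.9 9.1
54 46 67.8 -8.6 9.3
60 52 66.7 -10.2 9.5
66 94 66.3 -27.2 25.9
72 130 66.0 -26.9 26.1
78 131 66.3 -26.5 26.3
84 48 66.8 -8.5 9.0
90 38 65.9 -8.4 7.5
96 20 62.3 -4.9 4.6
102 5 57.8 -1.5 1.7
```

View pics/w1b.png

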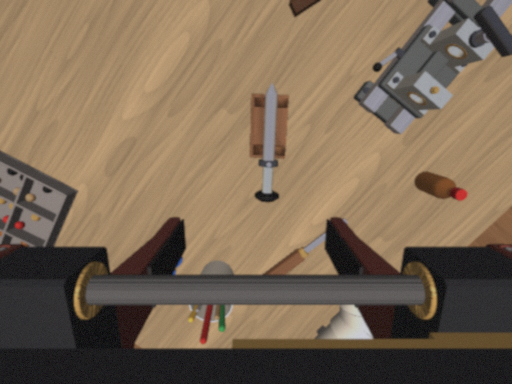

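Wrist view: ram at (270,85)-(267,196), with the rest between and the axis well resolved. I'll turn by +2°, then descend onto the neck.

```bash
python3 -m inch '[{"tx":1.04,"ty":1.56,"tz":4,"ax":0,"ay":0,"az":0,"jaw":1},{"tx":1.04,"ty":1.56,"tz":4,"ax":0,"ay":0,"az":0,"jaw":1},{"tx":0,"ty":0,"tz":4,"ax":0,"ay":0,"az":2,"jaw":1},{"tx":0,"ty":0,"tz":4,"ax":0,"ay":0,"az":0,"jaw":1},{"tx":0,"ty":0,"tz":4,"ax":0,"ay":0,"az":0,"jaw":1},{"tx":0,"ty":0,"tz":4,"ax":0,"ay":0,"az":0,"jaw":1},{"tx":0,"ty":0,"tz":3,"ax":0,"ay":0,"az":0,"jaw":1},{"tx":0,"ty":0,"tz":0,"ax":0,"ay":0,"az":0,"jaw":1}]'
python3 - <<'E'
from h import *
state(); plan([525.95,-301.08,36],36.9)
im,d,c=snap('wrist'); P=cloud(d,c); m=np.array([497.14,-262.69]); v=np.array([-.6003,.7998]); n=np.array([-v[1],v[0]])
t=(P[:,:2]-m)@v; w=(P[:,:2]-m)@n
for a in range(-50,110,10):
    k=(t>=a)&(t<a+10)&(abs(w)<11)&(P[:,2]>52)&(P[:,2]<90)
    if k.sum()>3: print(a,k.sum(),np.percentile(P[k,2],98).round(1),w[k].min().round(1),w[k].max().round(1))
E
```

```text
t: 5.03
ee_pos: [524.3, -299.8, 56.3]
orientation: [-2.976, -0.996, 0.005]
ft_force: [0.5, -0.1, 0.1]
width: 87.7
{'t': 5.025, 'qpos': [-0.539, 0.565, 1.75, -0.0, 0.831, -1.185], 'ee_pos': [524.311, -299.846, 56.29], 'orientation': [-2.976, -0.996, 0.005], 'ft_force': [0.497, -0.116, 0.064], 'width': 87.727}
[[0.798, 0.602, -0.004], [0.602, -0.798, 0.002], [-0.002, -0.005, -1.0]]
shift cm [0.06 0.21 2.03]
turn deg [-0.26  0.11  0.12]
-50 307 65.4 -9.0 8.3
-40 319 65.2 -9.6 8.2
-30 326 74.6 -11.0 10.5
-20 494 74.3 -11.0 10.9
-10 412 66.2 -10.8 11.0
0 435 66.5 -10.6 10.9
10 456 66.3 -10.3 9.2
20 433 66.3 -10.1 9.1
30 474 66.6 -9.9 9.0
40 488 66.2 -10.6 8.9
50 513 66.4 -10.4 8.7
60 533 66.4 -10.2 10.8
70 581 66.2 -10.9 10.8
80 579 66.5 -10.8 10.7
90 88 65.3 -8.3 7.2
```

```bash
python3 -m inch '[{"tx":0.06,"ty":0.2,"tz":2,"ax":0,"ay":0,"az":0,"jaw":1},{"tx":0,"ty":0,"tz":0,"ax":0,"ay":0,"az":0,"jaw":1},{"tx":0,"ty":0,"tz":0,"ax":0,"ay":0,"az":0,"jaw":0},{"tx":0,"ty":0,"tz":0,"ax":0,"ay":0,"az":0,"jaw":0},{"tx":0,"ty":0,"tz":0,"ax":0,"ay":0,"az":0,"jaw":0},{"tx":0,"ty":0,"tz":0,"ax":0,"ay":0,"az":0,"jaw":0},{"tx":0,"ty":0,"tz":0,"ax":0,"ay":0,"az":0,"jaw":0},{"tx":0,"ty":0,"tz":0,"ax":0,"ay":0,"az":0,"jaw":0}]'
python3 - <<'E'
from h import *
state()
E
```

```text
t: 6.08
ee_pos: [527.6, -302.1, 38.5]
orientation: [2.978, 1.0, 0.0]
ft_force: [0.0, 0.5, -0.2]
width: 31.3
{'t': 6.075, 'qpos': [-0.54, 0.595, 1.751, -0.0, 0.796, -1.187], 'ee_pos': [527.644, -302.073, 38.505], 'orientation': [2.978, 1.0, 0.0], 'ft_force': [0.008, 0.462, -0.159], 'width': 31.336}
[[0.797, 0.603, 0.0], [0.603, -0.797, -0.0], [-0.0, 0.0, -1.0]]
```

```bash
python3 -m inch '[{"tx":0,"ty":0,"tz":0.2,"ax":0,"ay":0,"az":0,"jaw":0},{"tx":0,"ty":0,"tz":0,"ax":0,"ay":0,"az":0,"jaw":0},{"tx":0,"ty":0,"tz":0,"ax":0,"ay":0,"az":0,"jaw":0}]' && python3 -m inch '[{"tx":0,"ty":0,"tz":-0.5,"ax":0,"ay":0,"az":0,"jaw":0},{"tx":0,"ty":0,"tz":-1,"ax":0,"ay":0,"az":0,"jaw":0},{"tx":0,"ty":0,"tz":-1.5,"ax":0,"ay":0,"az":0,"jaw":0},{"tx":0,"ty":0,"tz":0,"ax":0,"ay":0,"az":0,"jaw":0}]'
cat >> h.py <<'E'
def ram_in_hand(d,c,o=None,verbose=True):
    "axis of barrel in the tool frame from the wrist depth: top ridge"
    o=o or get_obs(); Rm=R.from_rotvec(o['orientation']).as_matrix()
    T=(cloud(d,c)-o['ee_pos'])@Rm   # tool frame: ram along -y
    rows=[]
    for a in range(-130,-28,6):
        k=(T[:,1]>=a)&(T[:,1]<a+6)&(abs(T[:,0])<16)&(T[:,2]<40)&(T[:,2]>-60)
        if k.sum()<15: continue
        q=T[k]; q=q[q[:,2]<np.percentile(q[:,2],5)+12]
        # circle r=10 fit in xz
        from scipy.optimize import least_squares
        f=least_squares(lambda p:np.hypot(q[:,0]-p[0],q[:,2]-p[1])-10,[0,q[:,2].min()+10],loss='soft_l1')
        rows.append([a+3,f.x[0],f.x[1],q[:,2].min(),len(q)])
    rows=np.array(rows)
    if verbose: print(rows.round(1))
    return rows
E
python3 - <<'E'
from h import *
state(); im,d,c=snap('wrist','w2.png'); ram_in_hand(d,c)
E
```

```text
t: 6.45
ee_pos: [527.6, -302.0, 36.4]
orientation: [-2.978, -1.0, 0.0]
ft_force: [-0.1, 0.2, 0.1]
width: 2.0
t: 6.95
ee_pos: [528.9, -302.8, 68.5]
orientation: [2.976, 0.999, 0.003]
ft_force: [0.6, -0.1, 0.4]
width: 0.3
{'t': 6.95, 'qpos': [-0.54, 0.551, 1.74, 0.0, 0.847, -1.187], 'ee_pos': [528.853, -302.785, 68.473], 'orientation': [2.976, 0.999, 0.003], 'ft_force': [0.569, -0.059, 0.391], 'width': 0.341}
[[0.797, 0.603, 0.003], [0.603, -0.797, -0.002], [0.001, 0.003, -1.0]]
[[-1.27e+02  0.00e+00  1.20e+01  5.00e-01  4.15e+02]
 [-1.21e+02  1.00e-01  1.19e+01  4.00e-01  3.78e+02]
 [-1.15e+02  0.00e+00  1.19e+01  4.00e-01  2.88e+02]
 [-1.09e+02 -1.00e-01  1.20e+01  4.00e-01  2.83e+02]
 [-1.03e+02 -1.00e-01  1.20e+01  0.00e+00  2.74e+02]
 [-9.70e+01 -0.00e+00  1.20e+01  9.00e-01  2.64e+02]
 [-9.10e+01 -0.00e+00  1.20e+01  7.00e-01  2.62e+02]
 [-8.50e+01 -1.00e-01  1.20e+01  5.00e-01  2.53e+02]
 [-7.90e+01 -1.00e-01  1.21e+01  4.00e-01  2.51e+02]
 [-7.30e+01 -1.00e-01  1.21e+01  6.00e-01  2.43e+02]
 [-6.70e+01 -1.00e-01  1.20e+01  6.00e-01  2.48e+02]
 [-6.10e+01 -3.00e-01  1.21e+01  7.00e-01  2.41e+02]
 [-5.50e+01 -2.00e-01  1.21e+01  8.00e-01  2.60e+02]
 [-4.90e+01 -2.00e-01  1.21e+01  7.00e-01  3.02e+02]
 [-4.30e+01 -1.00e-01  1.20e+01  8.00e-01  2.68e+02]
 [-3.70e+01 -3.00e-01  1.21e+01  9.00e-01  2.07e+02]
 [-3.10e+01 -2.00e-01  4.20e+00 -7.60e+00  4.06e+02]]
```

View pics/w2.png

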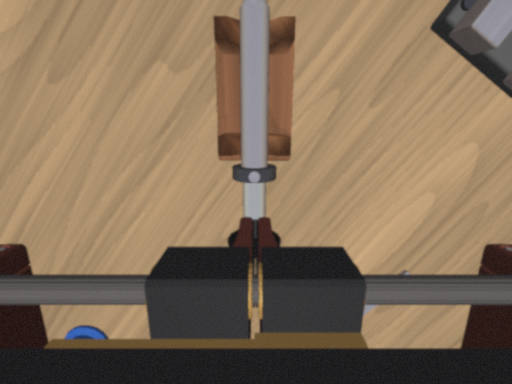

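The jaws shut to 0 without holding the ram. It still lies in its rest: collar at (255,172), with the fingers closed over the neck at (255,230). I'll check the geometry before retrying.

```bash
python3 - <<'E'
from h import *
o=get_obs(); im,d,c=snap('wrist'); Rm=R.from_rotvec(o['orientation']).as_matrix()
v,u=np.nonzero(d>0); z=d[v,u]; D=np.zeros(d.shape+(3,)); D[d>0]=cloud(d,c)
for r in range(160,300,5):
    for cc in (232,246,254,262,276): 
        p=D[r,cc]; T=Rm.T@(p-o['ee_pos']); print(r,cc,p.round(0),T.round(0),end=' | ')
    print()
for n in('scene','top'):
    im,d,c=snap(n); P=cloud(d,c); m=np.array([497.14,-262.69]); vv=np.array([-.6003,.7998])
    s=P[(abs((P[:,:2]-m)@[-vv[1],vv[0]])<30)&(abs((P[:,:2]-m)@vv)<110)&(P[:,2]>57)&(P[:,2]<80)]; print(n,len(s),((s[:,:2]-m)@vv).min())
E
```

```text
160 232 [ 493. -289.   13.] [-20. -32.  55.] | 160 246 [ 500. -275.   64.] [ -6. -40.   4.] | 160 254 [ 504. -271.   65.] [ -0. -40.   3.] | 160 262 [ 509. -268.   63.] [  6. -39.   5.] | 160 276 [ 525. -265.   12.] [ 20. -32.  55.] | 
165 232 [ 496. -295.    0.] [-21. -25.  67.] | 165 246 [ 502. -278.   63.] [ -6. -36.   4.] | 165 254 [ 506. -274.   65.] [ -0. -36.   3.] | 165 262 [ 511. -271.   63.] [  6. -36.   5.] | 165 276 [ 530. -270.    0.] [ 21. -25.  68.] | 
170 232 [ 496. -288.   57.] [-17. -31.  11.] | 170 246 [ 504. -279.   71.] [ -6. -33.  -3.] | 170 254 [ 508. -276.   71.] [ -0. -34.  -4.] | 170 262 [ 513. -272.   71.] [  6. -33.  -3.] | 170 276 [ 523. -268.   55.] [ 17. -30.  13.] | 
175 232 [ 499. -291.   57.] [-17. -27.  11.] | 175 246 [ 506. -282.   72.] [ -6. -30.  -4.] | 175 254 [ 510. -278.   74.] [ -0. -31.  -7.] | 175 262 [ 515. -275.   72.] [  6. -30.  -4.] | 175 276 [ 536. -278.   -0.] [ 21. -15.  68.] | 
180 232 [ 505. -307.    1.] [-22. -10.  67.] | 180 246 [ 508. -285.   72.] [ -6. -26.  -4.] | 180 254 [ 512. -281.   74.] [ -0. -27.  -6.] | 180 262 [ 517. 
[... 4924 characters left out ...]
 512. -280.  202.] [   0.  -27. -134.] | 285 262 [ 511. -276.  208.] [   2.  -32. -140.] | 285 276 [ 513. -274.  208.] [   6.  -31. -140.] | 
290 232 [ 505. -280.  209.] [  -5.  -31. -142.] | 290 246 [ 509. -279.  208.] [  -2.  -30. -140.] | 290 254 [ 513. -281.  202.] [   0.  -26. -134.] | 290 262 [ 511. -277.  208.] [   2.  -30. -141.] | 290 276 [ 514. -275.  209.] [   6.  -30. -141.] | 
295 232 [ 507. -282.  208.] [  -5.  -29. -141.] | 295 246 [ 509. -280.  209.] [  -2.  -29. -141.] | 295 254 [ 513. -282.  202.] [   0.  -25. -135.] | 295 262 [ 512. -278.  208.] [   2.  -29. -140.] | 295 276 [ 515. -276.  208.] [   6.  -29. -141.] | 
scene 203 -90.02601525550254
top 147 -24.961450431366533
```

Depth shows the finger ends at tool z ≈ -39 mm. The real fingertips sit about 38 mm higher than the reported TCP, which explains the miss. I'll confirm it with independent cameras.

```bash
python3 - <<'E'
from h import *
o=get_obs(); print('tcp_to_grasp',ctrl.tcp_to_grasp)
im,d,c=snap('wrist'); Rm=R.from_rotvec(o['orientation']).as_matrix()
D=np.zeros(d.shape+(3,)); D[d>0]=cloud(d,c); T=(D-o['ee_pos'])@Rm
for r in range(214,224): print(r,[(T[r,cc].round(0).tolist(),im[r,cc].tolist()) for cc in(247,260)])
for n in('scene','top'):
    im,d,c=snap(n,n+'2.png'); P=cloud(d,c); T=(P-o['ee_pos'])@Rm
    k=(abs(T[:,0])<16)&(abs(T[:,1])<14)&(T[:,2]<12)&(T[:,2]>-110)
    print(n,k.sum()); print(T[k][np.argsort(-T[k][:,2])][:14].round(0).tolist())
    s=P-o['ee_pos']
im=cv2.imread('pics/scene2.png'); c=viewer.get_calibration('scene'); 
pts=np.array([o['ee_pos'],o['ee_pos']+np.array([0,0,38.])]); uv=cv2.projectPoints(pts,np.array(c['rvec'],float),np.array(c['tvec'],float),np.array([[c['fx'],0,c['cx']],[0,c['fy'],c['cy']],[0,0,1]]),None)[0].reshape(-1,2); print(uv)
x,y=uv[0].astype(int); a=cv2.resize(im[y-60:y+40,x-60:x+60],None,fx=6,fy=6,interpolation=cv2.INTER_CUBIC)
for q,col in zip(uv,((0,0,255),(0,255,0))): cv2.circle(a,tuple(((q-[x-60,y-60])*6).astype(int).tolist()),4,col,1)
cv2.imwrite('pics/s2c.png',a)
E
```

```text
tcp_to_grasp 18.700000000000003
214 [([-6.0, 2.0, 5.0], [170, 171, 165]), ([4.0, 2.0, 4.0], [166, 168, 167])]
215 [([-6.0, 3.0, 3.0], [166, 167, 161]), ([4.0, 3.0, 3.0], [163, 166, 166])]
216 [([-6.0, 4.0, 4.0], [148, 147, 140]), ([4.0, 3.0, 2.0], [154, 157, 156])]
217 [([-4.0, -11.0, -37.0], [104, 93, 89]), ([4.0, -11.0, -37.0], [119, 114, 113])]
218 [([-4.0, -11.0, -40.0], [76, 54, 50]), ([4.0, -11.0, -39.0], [86, 70, 67])]
219 [([-4.0, -11.0, -41.0], [69, 40, 36]), ([4.0, -11.0, -41.0], [67, 40, 36])]
220 [([-4.0, -11.0, -43.0], [68, 37, 34]), ([4.0, -11.0, -42.0], [67, 37, 35])]
221 [([-4.0, -11.0, -45.0], [66, 40, 35]), ([3.0, -11.0, -44.0], [69, 42, 35])]
222 [([-4.0, -11.0, -47.0], [68, 41, 37]), ([3.0, -11.0, -47.0], [63, 32, 30])]
223 [([-4.0, -11.0, -47.0], [67, 39, 32]), ([3.0, -11.0, -47.0], [70, 38, 36])]
scene 127
[[9.0, -10.0, 11.0], [11.0, 11.0, 11.0], [8.0, 13.0, 9.0], [11.0, 0.0, 8.0], [12.0, -13.0, 7.0], [12.0, -4.0, 7.0], [9.0, -3.0, 7.0], [-5.0, -11.0, 7.0], [8.0, -6.0, 7.0], [11.0, 10.0, 6.0], [-5.0, 6.0, 6.0], [-3.0, 10.0, 6.0], [10.0, -10.0, 5.0], [-4.0, -2.0, 5.0]]
top 0
[]
[[184.78131507 222.82445269]
 [183.06576517 215.90937333]]
```

View pics/s2c.png

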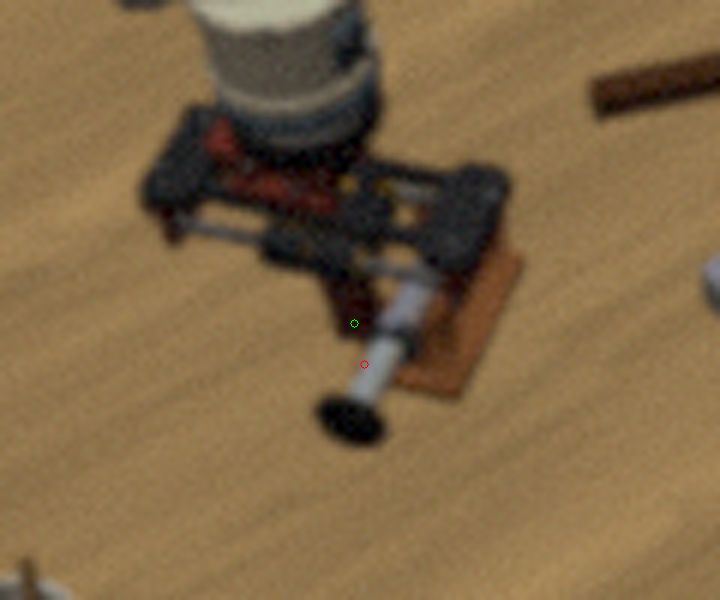

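Confirmed: the finger end sits at the green mark (at reported TCP +38), not the red one. So the reported TCP is about 37 mm beyond the real fingertips, and all heights get lowered by 37 mm. I'll open and go down again.

```bash
python3 -m inch '[{"tx":0,"ty":-0.3,"tz":0,"ax":0,"ay":0,"az":0,"jaw":0.6},{"tx":0,"ty":0,"tz":0,"ax":0,"ay":0,"az":0,"jaw":0.6},{"tx":0,"ty":0,"tz":0,"ax":0,"ay":0,"az":0,"jaw":0.6},{"tx":0,"ty":0,"tz":0,"ax":0,"ay":0,"az":0,"jaw":0.6},{"tx":0,"ty":0,"tz":1,"ax":0,"ay":0,"az":0,"jaw":0.6},{"tx":0,"ty":0,"tz":2,"ax":0,"ay":0,"az":0,"jaw":0.6},{"tx":0,"ty":0,"tz":2,"ax":0,"ay":0,"az":0,"jaw":0.6},{"tx":0,"ty":0,"tz":1.4,"ax":0,"ay":0,"az":0,"jaw":0.6},{"tx":0,"ty":0,"tz":0.5,"ax":0,"ay":0,"az":0,"jaw":0.6},{"tx":0,"ty":0,"tz":0,"ax":0,"ay":0,"az":0,"jaw":0.6}]' && python3 -m inch '[{"tx":0,"ty":0,"tz":0,"ax":0,"ay":0,"az":0,"jaw":0},{"tx":0,"ty":0,"tz":0,"ax":0,"ay":0,"az":0,"jaw":0},{"tx":0,"ty":0,"tz":0,"ax":0,"ay":0,"az":0,"jaw":0},{"tx":0,"ty":0,"tz":0,"ax":0,"ay":0,"az":0,"jaw":0},{"tx":0,"ty":0,"tz":0,"ax":0,"ay":0,"az":0,"jaw":0},{"tx":0,"ty":0,"tz":0,"ax":0,"ay":0,"az":0,"jaw":0}]'
```

```text
t: 8.55
ee_pos: [525.7, -299.6, -3.0]
orientation: [-2.978, -1.0, 0.001]
ft_force: [-1.1, -0.5, 0.0]
width: 53.0
t: 9.3
ee_pos: [525.9, -299.8, -2.4]
orientation: [2.978, 1.0, 0.0]
ft_force: [-0.7, -1.3, 1.8]
width: 17.7
```

Gripped at 17.7 mm, matching the 18 mm neck. I'll lift and look at how it hangs.

```bash
python3 -m inch '[{"tx":0,"ty":0,"tz":-0.5,"ax":0,"ay":0,"az":0,"jaw":0},{"tx":0,"ty":0,"tz":-1.5,"ax":0,"ay":0,"az":0,"jaw":0},{"tx":0,"ty":0,"tz":-2.5,"ax":0,"ay":0,"az":0,"jaw":0},{"tx":0,"ty":0,"tz":-3,"ax":0,"ay":0,"az":0,"jaw":0},{"tx":0,"ty":0,"tz":-3,"ax":0,"ay":0,"az":0,"jaw":0},{"tx":0,"ty":0,"tz":-1.5,"ax":0,"ay":0,"az":0,"jaw":0},{"tx":0,"ty":0,"tz":0,"ax":0,"ay":0,"az":0,"jaw":0},{"tx":0,"ty":0,"tz":0,"ax":0,"ay":0,"az":0,"jaw":0}]'
python3 - <<'E'
from h import *
state(); im,d,c=snap('wrist','w3.png'); ram_in_hand(d,c)
E
```

```text
t: 10.3
ee_pos: [525.1, -299.2, 116.5]
orientation: [-2.977, -0.999, 0.002]
ft_force: [0.6, -0.4, -3.8]
width: 17.6
{'t': 10.3, 'qpos': [-0.538, 0.48, 1.725, 0.0, 0.939, -1.185], 'ee_pos': [525.093, -299.197, 116.451], 'orientation': [-2.977, -0.999, 0.002], 'ft_force': [0.557, -0.353, -3.798], 'width': 17.598}
[[0.797, 0.603, -0.002], [0.603, -0.797, 0.001], [-0.001, -0.002, -1.0]]
[[-1.21e+02  3.00e-01 -4.82e+01 -5.95e+01  2.60e+02]
 [-1.15e+02  4.00e-01 -4.86e+01 -6.00e+01  6.22e+02]
 [-1.09e+02  3.00e-01 -4.90e+01 -6.00e+01  5.94e+02]
 [-1.03e+02  3.00e-01 -4.95e+01 -6.00e+01  5.63e+02]
 [-9.70e+01  3.00e-01 -4.98e+01 -6.00e+01  4.62e+02]
 [-9.10e+01  3.00e-01 -5.02e+01 -6.00e+01  3.80e+02]
 [-8.50e+01  3.00e-01 -5.07e+01 -6.00e+01  3.03e+02]
 [-7.90e+01  4.00e-01 -5.12e+01 -6.00e+01  2.49e+02]
 [-7.30e+01  3.00e-01 -5.17e+01 -6.00e+01  2.02e+02]
 [-6.70e+01  3.00e-01 -5.21e+01 -6.00e+01  1.81e+02]
 [-6.10e+01  4.00e-01 -5.29e+01 -6.00e+01  1.17e+02]
 [-5.50e+01  4.00e-01 -5.31e+01 -6.00e+01  1.05e+02]
 [-4.90e+01  3.00e-01 -5.36e+01 -6.00e+01  7.70e+01]
 [-4.30e+01  3.00e-01 -5.41e+01 -6.00e+01  6.50e+01]
 [-3.70e+01  3.00e-01 -5.45e+01 -5.98e+01  5.40e+01]
 [-3.10e+01  3.00e-01 -5.47e+01 -6.00e+01  1.27e+02]]
```

The ram is held and droops by about 4.3° at the tip. I'll go up and over the lathe, turn to roughly its axis and level the ram.

```bash
python3 -m inch '[{"tx":0,"ty":0,"tz":-3,"ax":0,"ay":0,"az":0,"jaw":0},{"tx":2.7,"ty":-1.53,"tz":-3,"ax":0,"ay":0,"az":0,"jaw":0},{"tx":2.7,"ty":-1.53,"tz":-3,"ax":0,"ay":0,"az":0,"jaw":0},{"tx":2.7,"ty":-1.53,"tz":0,"ax":0,"ay":0,"az":0,"jaw":0},{"tx":2.7,"ty":-1.53,"tz":0,"ax":0,"ay":0,"az":0,"jaw":0},{"tx":2.7,"ty":-1.53,"tz":0,"ax":0,"ay":0,"az":0,"jaw":0},{"tx":2.7,"ty":-1.53,"tz":0,"ax":0,"ay":0,"az":0,"jaw":0},{"tx":2.57,"ty":-1.55,"tz":0,"ax":0,"ay":0,"az":0,"jaw":0}]' && python3 -m inch '[{"tx":0,"ty":0,"tz":0,"ax":0,"ay":0,"az":6,"jaw":0},{"tx":0,"ty":0,"tz":0,"ax":0,"ay":0,"az":7.5,"jaw":0},{"tx":0,"ty":0,"tz":0,"ax":0,"ay":0,"az":7.5,"jaw":0},{"tx":0,"ty":0,"tz":0,"ax":0,"ay":0,"az":7.5,"jaw":0},{"tx":0,"ty":0,"tz":0,"ax":0,"ay":0,"az":6,"jaw":0},{"tx":0,"ty":0,"tz":0,"ax":4.3,"ay":0,"az":0,"jaw":0},{"tx":0,"ty":0,"tz":0,"ax":0,"ay":0,"az":0,"jaw":0},{"tx":0,"ty":0,"tz":0,"ax":0,"ay":0,"az":0,"jaw":0}]'
sed -i 's/(T\[:,2\]<40)&(T\[:,2\]>-60)/(T[:,2]<-30)\&(T[:,2]>-75)/' h.py
python3 - <<'E'
from h import *
state(); im,d,c=snap('wrist','w4.png'); r=ram_in_hand(d,c); np.savez('w4.npz',im=im,d=d,P=cloud(d,c),**{k:get_obs()[k] for k in('ee_pos','orientation')})
P=cloud(d,c)
L=P[(P[:,0]>520)&(P[:,0]<720)&(P[:,1]>-150)&(P[:,1]<100)]
for lo,hi in((60,72),(127,136),(164,175)):
    q=L[(L[:,2]>lo)&(L[:,2]<hi)]
    if len(q)>5: print(lo,len(q),np.percentile(q,[1,50,99],axis=0).round(1).tolist(), cv2.minAreaRect(q[:,:2].astype(np.float32)))
E
```

```text
t: 11.35
ee_pos: [610.4, -99.7, 205.9]
orientation: [-2.977, -0.999, 0.004]
ft_force: [-0.1, -1.5, -3.3]
width: 17.3
t: 12.35
ee_pos: [610.3, -101.0, 206.6]
orientation: [-3.067, -0.069, 0.005]
ft_force: [0.2, 0.5, -3.4]
width: 17.2
{'t': 12.35, 'qpos': [-0.223, 0.403, 1.614, 0.078, 1.147, -0.301], 'ee_pos': [610.275, -100.963, 206.554], 'orientation': [-3.067, -0.069, 0.005], 'ft_force': [0.182, 0.501, -3.393], 'width': 17.164}
[[0.999, 0.045, -0.005], [0.045, -0.996, 0.074], [-0.002, -0.074, -0.997]]
[[-1.09e+02  7.00e-01 -2.12e+01 -3.28e+01  1.18e+02]
 [-1.03e+02  6.00e-01 -2.28e+01 -3.42e+01  2.65e+02]
 [-9.70e+01  6.00e-01 -2.47e+01 -3.64e+01  3.28e+02]
 [-9.10e+01  6.00e-01 -2.66e+01 -3.94e+01  3.62e+02]
 [-8.50e+01  6.00e-01 -2.86e+01 -4.04e+01  3.93e+02]
 [-7.90e+01  5.00e-01 -3.06e+01 -4.31e+01  3.81e+02]
 [-7.30e+01  6.00e-01 -3.25e+01 -4.52e+01  4.16e+02]
 [-6.70e+01  6.00e-01 -3.45e+01 -4.70e+01  3.85e+02]
 [-6.10e+01  5.00e-01 -3.65e+01 -4.81e+01  4.09e+02]
 [-5.50e+01  6.00e-01 -3.86e+01 -5.04e+01  4.08e+02]
 [-4.90e+01  6.00e-01 -4.05e+01 -5.31e+01  4.18e+02]
 [-4.30e+01  5.00e-01 -4.25e+01 -5.50e+01  4.21e+02]
 [-3.70e+01  5.00e-01 -4.45e+01 -5.64e+01  4.19e+02]
 [-3.10e+01  5.00e-01 -5.53e+01 -6.77e+01  5.61e+02]]
60 3040 [[537.6, -70.9, 60.6], [578.4, -14.7, 65.8], [651.9, 91.7, 68.7]] ((593.9932250976562, 10.596908569335938), (112.54805755615234, 168.1135711669922), 2.644331455230713)
127 620 [[580.5, -70.2, 128.4], [590.5, -50.3, 131.5], [635.1, 18.3, 133.1]] ((607.7752075195312, -24.542991638183594), (51.416648864746094, 89.9155502319336), 2.630411386489868)
164 787 [[574.6, 8.4, 164.6], [619.3, 16.3, 170.0], [637.0, 25.5, 171.8]] ((605.8929443359375, 17.314159393310547), (13.500459671020508, 63.79417419433594), 84.29851531982422)
```

View pics/w4.png

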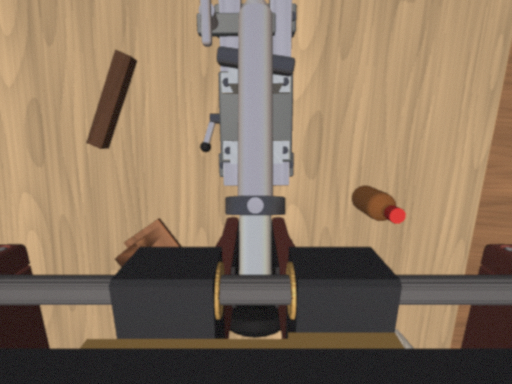

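The picture shows the ram sagged further (about 14° below level, collar at (255,205)) over the lathe. The T-bar is at (255,60) and the pedestals are clear. The lathe fix is consistent: origin ≈ (607.6,-20.7), yaw 2.63°, clamp ≈ 0.15 rad. I'll level the ram gently while backing it out behind the rear pedestal.

```bash
python3 -m inch '[{"tx":0,"ty":0.5,"tz":0,"ax":0.5,"ay":0,"az":0,"jaw":0},{"tx":0,"ty":1,"tz":0,"ax":1,"ay":0,"az":0,"jaw":0},{"tx":0,"ty":1.3,"tz":0,"ax":1.4,"ay":0,"az":0,"jaw":0},{"tx":0,"ty":1.5,"tz":0,"ax":1.5,"ay":0,"az":0,"jaw":0},{"tx":0,"ty":1.5,"tz":0,"ax":1.5,"ay":0,"az":0,"jaw":0},{"tx":0,"ty":1.5,"tz":0,"ax":1.5,"ay":0,"az":0,"jaw":0},{"tx":0,"ty":1.5,"tz":0,"ax":1.5,"ay":0,"az":0,"jaw":0},{"tx":0,"ty":1.5,"tz":0,"ax":1.5,"ay":0,"az":0,"jaw":0},{"tx":0,"ty":1.5,"tz":0,"ax":1.5,"ay":0,"az":0,"jaw":0},{"tx":0,"ty":1.3,"tz":0,"ax":1.2,"ay":0,"az":0,"jaw":0},{"tx":0,"ty":1,"tz":0,"ax":0.6,"ay":0,"az":0,"jaw":0},{"tx":0,"ty":0.5,"tz":0,"ax":0.2,"ay":0,"az":0,"jaw":0}]' && python3 -m inch '[{"tx":0,"ty":0,"tz":0,"ax":0,"ay":0,"az":0,"jaw":0}]'
cat >> h.py <<'E'
O=np.array([607.6,-20.7]); YAW=np.radians(2.63)
def to_lathe(p):
    c,s=np.cos(YAW),np.sin(YAW); q=np.array(p,float)-[*O,0]; return q@np.array([[c,-s,0],[s,c,0],[0,0,1.]])
def ram_report(d,c):
    "ram axis line in lathe frame: at grasp, slopes, plus tip"
    o=get_obs(); Rm=R.from_rotvec(o['orientation']).as_matrix(); r=ram_in_hand(d,c,o,False); r=r[r[:,4]>100]
    r=r[(r[:,0]<-40)]; r=r[r[:,0]>r[:,0].min()+4]
    kx=np.polyfit(r[:,0],r[:,1],1); kz=np.polyfit(r[:,0],r[:,2],1)
    print('n',len(r),'fit resid',np.abs(np.polyval(kz,r[:,0])-r[:,2]).max().round(2))
    P=[to_lathe(o['ee_pos']+Rm@[np.polyval(kx,y),y,np.polyval(kz,y)]) for y in(-40.,-110.)]
    g=P[1]-P[0]; print('slope dx/dy %.4f dz/dy %.4f (deg %.2f %.2f)'%(g[0]/g[1],g[2]/g[1],np.degrees(g[0]/g[1]),np.degrees(g[2]/g[1])),'pt',P[0].round(1))
    for y in(-49,49): print('at lathe y',y,(P[0]+g*(y-P[0][1])/g[1]).round(1))
    print('tool yaw in lathe',np.degrees(np.arctan2(Rm[1,0],Rm[0,0])-YAW).round(2),'tilt',np.degrees(np.arcsin(-Rm[2,1])).round(2))
    # collar: points around axis r 13..19, along the axis
    T=(cloud(d,c)-o['ee_pos'])@Rm; ax=np.array([kx[0],1,kz[0]]); ax/=np.linalg.norm(ax); p0=np.array([kx[1],0,kz[1]])
    q=T-p0; s=q@ax; rad=np.linalg.norm(q-s[:,None]*ax,axis=1); k=(rad>13.5)&(rad<19)&(s<-8)&(s>-45)&(q[:,2]<0)
    print('collar s',np.percentile(s[k],[2,50,98]).round(1) if k.sum()>5 else None,'grasp axis pt',p0.round(1),'ax',ax.round(4))
    if k.sum()>5: org=p0+ax*np.percentile(s[k],2); print('origin lathe',to_lathe(o['ee_pos']+Rm@org).round(1),'tip',to_lathe(o['ee_pos']+Rm@(org-ax*122)).round(1))
    print('ee lathe',to_lathe(o['ee_pos']).round(1))
E
python3 - <<'E'
from h import *
state(); im,d,c=snap('wrist','w5.png'); ram_report(d,c)
E
```

```text
t: 13.9
ee_pos: [617.2, -244.3, 179.2]
orientation: [-2.823, -0.064, 0.011]
ft_force: [0.4, -0.0, -3.2]
width: 17.5
t: 14.02
ee_pos: [617.3, -243.6, 179.6]
orientation: [-2.823, -0.064, 0.011]
ft_force: [0.2, 0.9, -3.3]
width: 17.1
{'t': 14.025, 'qpos': [-0.531, 0.579, 1.429, 0.274, 1.32, -0.67], 'ee_pos': [617.277, -243.64, 179.553], 'orientation': [-2.823, -0.064, 0.011], 'ft_force': [0.175, 0.866, -3.334], 'width': 17.138}
[[0.999, 0.043, -0.014], [0.045, -0.949, 0.312], [-0.0, -0.313, -0.95]]
n 11 fit resid 0.1
slope dx/dy 0.0010 dz/dy -0.0028 (deg 0.05 -0.16) pt [ 1.000e-01 -1.985e+02  2.337e+02]
at lathe y -49 [ 2.000e-01 -4.900e+01  2.333e+02]
at lathe y 49 [  0.3  49.  233. ]
tool yaw in lathe -0.01 tilt 18.21
collar s [-28.1 -23.   -8.5] grasp axis pt [  0.5   0.  -56.9] ax [-8.000e-04  9.490e-01 -3.151e-01]
origin lathe [ 1.000e-01 -2.125e+02  2.338e+02] tip [ 2.000e-01 -9.050e+01  2.334e+02]
ee lathe [  -0.5 -222.8  179.8]
```

Ram is now level and on axis (dx 0.2 mm, slopes under 0.2°), tip 41 mm behind the rear bore. I'll descend 128 mm gently.

```bash
python3 -m inch '[{"tx":0,"ty":0.19,"tz":0.57,"ax":0,"ay":0,"az":0,"jaw":0},{"tx":0,"ty":0.38,"tz":1.14,"ax":0,"ay":0,"az":0,"jaw":0},{"tx":0,"ty":0.47,"tz":1.43,"ax":0,"ay":0,"az":0,"jaw":0},{"tx":0,"ty":0.47,"tz":1.43,"ax":0,"ay":0,"az":0,"jaw":0},{"tx":0,"ty":0.47,"tz":1.43,"ax":0,"ay":0,"az":0,"jaw":0},{"tx":0,"ty":0.47,"tz":1.43,"ax":0,"ay":0,"az":0,"jaw":0},{"tx":0,"ty":0.47,"tz":1.43,"ax":0,"ay":0,"az":0,"jaw":0},{"tx":0,"ty":0.41,"tz":1.24,"ax":0,"ay":0,"az":0,"jaw":0},{"tx":0,"ty":0.31,"tz":0.95,"ax":0,"ay":0,"az":0,"jaw":0},{"tx":0,"ty":0.22,"tz":0.67,"ax":0,"ay":0,"az":0,"jaw":0},{"tx":0,"ty":0.12,"tz":0.38,"ax":0,"ay":0,"az":0,"jaw":0},{"tx":0,"ty":0.03,"tz":0.1,"ax":0,"ay":0,"az":0,"jaw":0}]' && python3 -m inch '[{"tx":0,"ty":0,"tz":0,"ax":0,"ay":0,"az":0,"jaw":0}]'
python3 - <<'E'
from h import *
im,d,c=snap('wrist','w6.png'); ram_report(d,c); print(get_obs()['qpos'].round(2)); P=cloud(d,c); L=to_lathe(P)
k=(abs(L[:,0])<45)&(L[:,2]>127)&(L[:,2]<136)&(L[:,1]>-60)&(L[:,1]<60); q=L[k]; print('ped top',len(q),np.percentile(q,[1,50,99],axis=0).round(1).tolist() if len(q) else '')
for n in('top','scene'):
    im,d,c=snap(n,n+'6.png'); L=to_lathe(cloud(d,c))
    k=(abs(L[:,0])<30)&(L[:,2]>122)&(L[:,2]<140)&(L[:,1]>-60)&(L[:,1]<-20); q=L[k]; print(n,'ped',len(q),np.percentile(q,[2,50,98],axis=0).round(1).tolist())
    k=(abs(L[:,0])<14)&(L[:,2]>90)&(L[:,2]<125)&(L[:,1]>-150)&(L[:,1]<-80); q=L[k]
    for a in(-150,-130,-110):
        s=q[(q[:,1]>a)&(q[:,1]<a+20)]
        if len(s)>3: print(n,a,len(s),s.mean(0).round(1),np.percentile(s[:,2],95).round(1),s[:,0].min(),s[:,0].max())
E
```

```text
t: 15.58
ee_pos: [617.4, -243.7, 51.3]
orientation: [-2.823, -0.064, 0.01]
ft_force: [-0.5, 0.6, -3.7]
width: 17.4
t: 15.7
ee_pos: [617.5, -243.7, 51.6]
orientation: [-2.824, -0.064, 0.01]
ft_force: [0.1, 0.5, -4.2]
width: 17.1
n 11 fit resid 0.06
slope dx/dy 0.0009 dz/dy -0.0020 (deg 0.05 -0.11) pt [   0.2 -198.9  105.7]
at lathe y -49 [  0.4 -49.  105.4]
at lathe y 49 [  0.5  49.  105.2]
tool yaw in lathe -0.02 tilt 18.18
collar s [-28.5 -22.9  -8.4] grasp axis pt [  0.5   0.  -57. ] ax [-6.000e-04  9.495e-01 -3.139e-01]
origin lathe [ 2.000e-01 -2.125e+02  1.057e+02] tip [  0.3 -90.5 105.5]
ee lathe [  -0.3 -223.3   51.7]
[-0.53  0.73  1.49  0.3   1.12 -0.73]
ped top 0 
top ped 83 [[-26.9, -49.0, 125.4], [-4.3, -38.3, 130.6], [21.7, -28.2, 136.6]]
top -150 31 [  -2.  -139.5  112.2] 118.4 -11.398917224882 7.910734761730837
top -130 27 [  -2.7 -120.1  111.5] 118.8 -11.781741881509845 8.317525262914396
top -110 17 [  -2.3 -103.2  110. ] 118.5 -9.981849422905148 5.198875198495127
scene ped 100 [[-21.4, -47.8, 123.2], [5.4, -38.1, 130.7], [28.5, -25.0, 136.4]]
scene -150 36 [   5.7 -140.3  111.6] 117.3 -6.608626824797702 13.371191908098153
scene -130 35 [   5.4 -119.9  111.6] 116.6 -7.29899813144765 12.361873064281074
scene -110 19 [   4.6 -102.4  110.3] 114.6 -4.347169853509565 11.263335079832295
```

All three cameras agree the ram is centred on the bore. Inserting along the axis (per cm: ty -0.95, tz 0.312).

```bash
python3 -m inch '[{"tx":0,"ty":-0.47,"tz":0.156,"ax":0,"ay":0,"az":0,"jaw":0},{"tx":0,"ty":-0.95,"tz":0.312,"ax":0,"ay":0,"az":0,"jaw":0},{"tx":0,"ty":-1.14,"tz":0.374,"ax":0,"ay":0,"az":0,"jaw":0},{"tx":0,"ty":-1.14,"tz":0.374,"ax":0,"ay":0,"az":0,"jaw":0},{"tx":0,"ty":-0.95,"tz":0.312,"ax":0,"ay":0,"az":0,"jaw":0},{"tx":0,"ty":-0.47,"tz":0.156,"ax":0,"ay":0,"az":0,"jaw":0}]' && python3 -m inch '[{"tx":0,"ty":-0.38,"tz":0.125,"ax":0,"ay":0,"az":0,"jaw":0},{"tx":0,"ty":-0.38,"tz":0.125,"ax":0,"ay":0,"az":0,"jaw":0},{"tx":0,"ty":-0.38,"tz":0.125,"ax":0,"ay":0,"az":0,"jaw":0},{"tx":0,"ty":-0.38,"tz":0.125,"ax":0,"ay":0,"az":0,"jaw":0}]' 
python3 - <<'E'
from h import *
im,d,c=snap('wrist','w7.png'); ram_report(d,c)
E
```

```text
t: 16.6
ee_pos: [614.8, -188.8, 51.3]
orientation: [-2.823, -0.065, 0.011]
ft_force: [-0.7, -1.1, -3.4]
width: 17.3
t: 17.1
ee_pos: [614.1, -173.7, 51.3]
orientation: [-2.823, -0.064, 0.01]
ft_force: [-0.2, 0.1, -3.7]
width: 17.3
n 13 fit resid 11.09
slope dx/dy -0.0028 dz/dy 0.0902 (deg -0.16 5.17) pt [   0.2 -127.5  102.9]
at lathe y -49 [ -0. -49. 110.]
at lathe y 49 [ -0.3  49.  118.8]
tool yaw in lathe -0.02 tilt 18.22
collar s [-32.9 -12.2  -8.2] grasp axis pt [  0.9   0.  -50.5] ax [ 0.0031  0.9741 -0.226 ]
origin lathe [   0.2 -135.6  102.2] tip [-1.000e-01 -1.410e+01  1.131e+02]
ee lathe [  -0.6 -152.6   51.2]
```

```bash
sed -i "s/    r=r\[(r\[:,0\]<-40)\]; r=.*/    r=r[(r[:,0]<-34)]; ly=np.array([to_lathe(o['ee_pos']+Rm@x[[1,0,2]])[1] for x in r]); r=r[ly<-60]; print(r[[0,-1]].round(1).tolist())/" h.py
python3 -m inch '[{"tx":0,"ty":-0.57,"tz":0.187,"ax":0,"ay":0,"az":0,"jaw":0},{"tx":0,"ty":-0.76,"tz":0.25,"ax":0,"ay":0,"az":0,"jaw":0},{"tx":0,"ty":-0.76,"tz":0.25,"ax":0,"ay":0,"az":0,"jaw":0},{"tx":0,"ty":-0.76,"tz":0.25,"ax":0,"ay":0,"az":0,"jaw":0},{"tx":0,"ty":-0.57,"tz":0.187,"ax":0,"ay":0,"az":0,"jaw":0}]' 
python3 - <<'E'
from h import *
im,d,c=snap('wrist','w8.png'); ram_report(d,c)
E
```

```text
t: 17.77
ee_pos: [612.4, -137.1, 51.3]
orientation: [-2.823, -0.065, 0.011]
ft_force: [-1.0, -0.9, -4.1]
width: 17.4
[[-67.0, 0.8, -34.9, -48.1, 414.0], [-37.0, 0.7, -44.9, -56.6, 422.0]]
n 6 fit resid 0.06
slope dx/dy 0.0021 dz/dy -0.0030 (deg 0.12 -0.17) pt [ 1.000e-01 -9.160e+01  1.055e+02]
at lathe y -49 [ 1.000e-01 -4.900e+01  1.054e+02]
at lathe y 49 [  0.4  49.  105.1]
tool yaw in lathe 0.02 tilt 18.23
collar s [-28.  -22.8  -8.5] grasp axis pt [  0.6   0.  -57.2] ax [-0.0025  0.9489 -0.3157]
origin lathe [   0.  -105.8  105.5] tip [  0.3  16.2 105.2]
ee lathe [  -0.7 -115.9   51.3]
```

```bash
python3 -m inch '[{"tx":0,"ty":-0.57,"tz":0.187,"ax":0,"ay":0,"az":0,"jaw":0},{"tx":0,"ty":-0.76,"tz":0.25,"ax":0,"ay":0,"az":0,"jaw":0},{"tx":0,"ty":-0.76,"tz":0.25,"ax":0,"ay":0,"az":0,"jaw":0}]' && python3 -m inch '[{"tx":0,"ty":-0.76,"tz":0.25,"ax":0,"ay":0,"az":0,"jaw":0},{"tx":0,"ty":-0.76,"tz":0.25,"ax":0,"ay":0,"az":0,"jaw":0},{"tx":0,"ty":-0.76,"tz":0.25,"ax":0,"ay":0,"az":0,"jaw":0},{"tx":0,"ty":-0.47,"tz":0.156,"ax":0,"ay":0,"az":0,"jaw":0}]' && python3 -m inch '[{"tx":0,"ty":-0.28,"tz":0.094,"ax":0,"ay":0,"az":0,"jaw":0},{"tx":0,"ty":-0.28,"tz":0.094,"ax":0,"ay":0,"az":0,"jaw":0},{"tx":0,"ty":0,"tz":0,"ax":0,"ay":0,"az":0,"jaw":0}]'
python3 - <<'E'
from h import *
im,d,c=snap('wrist','w9.png'); print(to_lathe(get_obs()['ee_pos']).round(1)); o=get_obs(); Rm=R.from_rotvec(o['orientation']).as_matrix()
L=to_lathe(cloud(d,c)); k=(abs(L[:,0])<14)&(L[:,2]>111)&(L[:,2]<127)&(L[:,1]>-75)&(L[:,1]<-40)
for a in range(-75,-40,2):
    s=L[k&(L[:,1]>=a)&(L[:,1]<a+2)]; print(a,len(s),s[:,2].max().round(1) if len(s) else '',end=' | ')
E
```

```text
t: 18.2
ee_pos: [611.4, -115.3, 51.3]
orientation: [-2.823, -0.064, 0.01]
ft_force: [0.1, 0.9, -3.4]
width: 17.6
t: 18.7
ee_pos: [610.1, -86.3, 51.3]
orientation: [-2.823, -0.065, 0.011]
ft_force: [-0.6, 1.0, -3.8]
width: 17.2
t: 19.08
ee_pos: [609.9, -81.0, 51.2]
orientation: [-2.823, -0.064, 0.01]
ft_force: [0.0, -0.2, -4.0]
width: 17.3
[ -0.4 -60.5  51.3]
-75 162 127.0 | -73 221 126.3 | -71 195 121.5 | -69 123 115.2 | -67 88 115.0 | -65 99 115.8 | -63 95 115.9 | -61 74 114.9 | -59 212 124.4 | -57 210 125.5 | -55 212 125.1 | -53 209 124.9 | -51 195 124.4 | -49 69 127.0 | -47 0  | -45 0  | -43 0  | -41 0  |
```

Nearly home (about 1.4 mm left). Pressing gently.

```bash
python3 -m inch '[{"tx":0,"ty":-0.14,"tz":0.047,"ax":0,"ay":0,"az":0,"jaw":0},{"tx":0,"ty":-0.1,"tz":0.03,"ax":0,"ay":0,"az":0,"jaw":0},{"tx":0,"ty":0,"tz":0,"ax":0,"ay":0,"az":0,"jaw":0}]' && python3 -m inch '[{"tx":0,"ty":-0.1,"tz":0.03,"ax":0,"ay":0,"az":0,"jaw":0},{"tx":0,"ty":0,"tz":0,"ax":0,"ay":0,"az":0,"jaw":0}]'
```

```text
t: 19.5
ee_pos: [610.2, -80.7, 51.2]
orientation: [-2.826, -0.065, 0.008]
ft_force: [-1.2, -9.0, -4.2]
width: 17.3
t: 19.75
ee_pos: [610.2, -80.7, 51.1]
orientation: [-2.828, -0.065, 0.008]
ft_force: [-1.4, -12.7, -4.0]
width: 17.3
```

A steady 9–13 N builds with no further travel, so the collar is seated. Releasing and backing off along the fingers.

```bash
python3 -m inch '[{"tx":0,"ty":0.15,"tz":-0.05,"ax":0,"ay":0,"az":0,"jaw":0},{"tx":0,"ty":0,"tz":0,"ax":0,"ay":0,"az":0,"jaw":0.6},{"tx":0,"ty":0,"tz":0,"ax":0,"ay":0,"az":0,"jaw":0.6},{"tx":0,"ty":0,"tz":0,"ax":0,"ay":0,"az":0,"jaw":0.6},{"tx":0,"ty":0,"tz":0,"ax":0,"ay":0,"az":0,"jaw":0.6},{"tx":0,"ty":0,"tz":-1,"ax":0,"ay":0,"az":0,"jaw":0.6},{"tx":0,"ty":0,"tz":-3,"ax":0,"ay":0,"az":0,"jaw":0.6},{"tx":0,"ty":0,"tz":-5,"ax":0,"ay":0,"az":0,"jaw":0.6},{"tx":0,"ty":0,"tz":-5,"ax":0,"ay":0,"az":0,"jaw":0.6},{"tx":0,"ty":0,"tz":-3,"ax":0,"ay":0,"az":0,"jaw":0.6}]' && python3 -m inch '[{"tx":0,"ty":0,"tz":0,"ax":-9.1,"ay":0,"az":0,"jaw":0.6},{"tx":0,"ty":0,"tz":0,"ax":-9.1,"ay":0,"az":0,"jaw":0.6},{"tx":0,"ty":0,"tz":0,"ax":0,"ay":0,"az":0,"jaw":0.6}]'
python3 - <<'E'
from h import *
state(); im,d,c=snap('wrist','w10.png'); L=to_lathe(cloud(d,c))
k=(L[:,2]>160)&(L[:,2]<176)&(abs(L[:,0])<45)&(L[:,1]>0)&(L[:,1]<80); q=L[k]; print('bar',len(q)); 
if len(q)>5: print(cv2.minAreaRect(q[:,:2].astype(np.float32)))
for a in range(-80,-20,2):
    s=L[(abs(L[:,0])<8)&(L[:,2]>100)&(L[:,2]<140)&(L[:,1]>=a)&(L[:,1]<a+2)]; print(a,len(s),s[:,2].max().round(1) if len(s) else '',end=' | ')
plan([605.9,17.3,190],84.3)
E
```

```text
t: 21.0
ee_pos: [613.2, -133.3, 216.3]
orientation: [-2.825, -0.064, 0.005]
ft_force: [1.3, 0.2, 0.9]
width: 53.1
t: 21.38
ee_pos: [612.3, -129.9, 214.1]
orientation: [3.141, 0.077, 0.002]
ft_force: [0.4, -0.6, -0.2]
width: 52.8
{'t': 21.375, 'qpos': [-0.228, 0.395, 1.605, 0.0, 1.141, -0.277], 'ee_pos': [612.328, -129.909, 214.116], 'orientation': [3.141, 0.077, 0.002], 'ft_force': [0.407, -0.616, -0.218], 'width': 52.847}
[[0.999, 0.049, 0.001], [0.049, -0.999, -0.0], [0.001, 0.0, -1.0]]
bar 1754
((-0.24450302124023438, 37.92694854736328), (13.586373329162598, 63.983924865722656), 81.79920959472656)
-80 26 114.8 | -78 28 114.8 | -76 29 113.9 | -74 29 114.1 | -72 30 114.4 | -70 26 113.9 | -68 28 114.2 | -66 25 114.6 | -64 28 114.5 | -62 30 114.6 | -60 29 122.1 | -58 26 124.2 | -56 32 124.5 | -54 31 124.5 | -52 38 124.2 | -50 16 132.4 | -48 32 132.9 | -46 32 132.9 | -44 43 133.2 | -42 37 139.1 | -40 32 139.9 | -38 28 139.6 | -36 32 139.4 | -34 32 136.2 | -32 30 132.5 | -30 43 132.8 | -28 20 132.3 | -26 32 115.3 | -24 32 115.8 | -22 32 115.8 | shift cm [  0.07 -14.82   2.39]
turn deg [-5.000e-02 -9.000e-02 -8.155e+01]
```

View pics/w10.png

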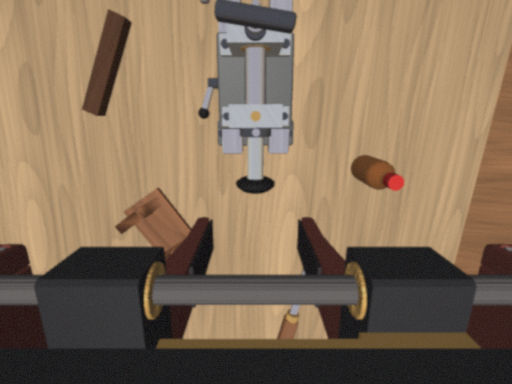

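The ram sits through both pedestals with the collar tight against the rear block (depth shows no gap: collar -60..-50, block from -49). The T-bar is at (255,15), angle 0.14 rad. Next: over the bar and turn the tool across it.

```bash
python3 -m inch '[{"tx":0,"ty":-3,"tz":0,"ax":0,"ay":0,"az":0,"jaw":0.6},{"tx":0,"ty":-4,"tz":0,"ax":0,"ay":0,"az":0,"jaw":0.6},{"tx":0,"ty":-4,"tz":0,"ax":0,"ay":0,"az":0,"jaw":0.6},{"tx":0.07,"ty":-3.8,"tz":0,"ax":0,"ay":0,"az":0,"jaw":0.6}]' && python3 -m inch '[{"tx":0,"ty":0,"tz":0.4,"ax":0,"ay":0,"az":-10.2,"jaw":0.6},{"tx":0,"ty":0,"tz":0.4,"ax":0,"ay":0,"az":-10.2,"jaw":0.6},{"tx":0,"ty":0,"tz":0.4,"ax":0,"ay":0,"az":-10.2,"jaw":0.6},{"tx":0,"ty":0,"tz":0.4,"ax":0,"ay":0,"az":-10.2,"jaw":0.6},{"tx":0,"ty":0,"tz":0.4,"ax":0,"ay":0,"az":-10.2,"jaw":0.6},{"tx":0,"ty":0,"tz":0.4,"ax":0,"ay":0,"az":-10.2,"jaw":0.6},{"tx":0,"ty":0,"tz":0,"ax":0,"ay":0,"az":-10.2,"jaw":0.6},{"tx":0,"ty":0,"tz":0,"ax":0,"ay":0,"az":-10.2,"jaw":0.6},{"tx":0,"ty":0,"tz":0,"ax":0,"ay":0,"az":0,"jaw":0.6}]'
python3 - <<'E'
from h import *
state(); im,d,c=snap('wrist','w11.png'); P=cloud(d,c); L=to_lathe(P)
k=(L[:,2]>160)&(L[:,2]<176)&(abs(L[:,0])<45)&(L[:,1]>0)&(L[:,1]<80); q=P[k]; print('bar',len(q)); 
if len(q)>5:
    r=cv2.minAreaRect(q[:,:2].astype(np.float32)); print(r,np.median(q[:,2])); plan([*r[0],109],84.4)
E
```

```text
t: 21.92
ee_pos: [606.2, 15.9, 212.7]
orientation: [-3.139, -0.069, 0.002]
ft_force: [-0.1, 0.2, 0.5]
width: 52.9
t: 23.05
ee_pos: [606.3, 14.7, 188.5]
orientation: [-2.333, -2.101, -0.0]
ft_force: [0.5, -0.3, 0.2]
width: 52.9
{'t': 23.05, 'qpos': [0.004, 0.394, 1.67, 0.002, 1.079, -1.463], 'ee_pos': [606.298, 14.699, 188.537], 'orientation': [-2.333, -2.101, -0.0], 'ft_force': [0.47, -0.28, 0.166], 'width': 52.851}
[[0.104, 0.995, -0.001], [0.995, -0.104, 0.002], [0.001, -0.001, -1.0]]
bar 1169
((605.2686767578125, 16.754375457763672), (12.49597454071045, 62.944671630859375), 84.58082580566406) 170.23867760260757
shift cm [ 0.17 -0.11  7.96]
turn deg [-0.06 -0.07 -0.49]
```

```bash
python3 -m inch '[{"tx":0.2,"ty":-0.08,"tz":1,"ax":0,"ay":0,"az":-0.5,"jaw":0.6},{"tx":0,"ty":0,"tz":2.5,"ax":0,"ay":0,"az":0,"jaw":0.6},{"tx":0,"ty":0,"tz":2.5,"ax":0,"ay":0,"az":0,"jaw":0.6},{"tx":0,"ty":0,"tz":1.5,"ax":0,"ay":0,"az":0,"jaw":0.6},{"tx":0,"ty":0,"tz":0.4,"ax":0,"ay":0,"az":0,"jaw":0.6},{"tx":0,"ty":0,"tz":0,"ax":0,"ay":0,"az":0,"jaw":0}]' && python3 -m inch '[{"tx":0,"ty":0,"tz":0,"ax":0,"ay":0,"az":0,"jaw":0},{"tx":0,"ty":0,"tz":0,"ax":0,"ay":0,"az":0,"jaw":0},{"tx":0,"ty":0,"tz":0,"ax":0,"ay":0,"az":0,"jaw":0},{"tx":0,"ty":0,"tz":0,"ax":0,"ay":0,"az":0,"jaw":0},{"tx":0,"ty":0,"tz":0,"ax":0,"ay":0,"az":0,"jaw":0},{"tx":0,"ty":0,"tz":0,"ax":0,"ay":0,"az":0,"jaw":0}]'
```

```text
t: 23.85
ee_pos: [605.8, 17.9, 109.9]
orientation: [2.322, 2.116, 0.0]
ft_force: [0.5, 0.6, 0.4]
width: 46.4
t: 24.6
ee_pos: [605.7, 17.6, 110.1]
orientation: [2.321, 2.116, 0.0]
ft_force: [-1.7, -3.3, 4.7]
width: 12.9
```

Bar gripped at 12.9 mm. Turning clockwise (az +) most of the way.

```bash
python3 -m inch '[{"tx":0,"ty":0,"tz":0,"ax":0,"ay":0,"az":5,"jaw":0},{"tx":0,"ty":0,"tz":0,"ax":0,"ay":0,"az":7,"jaw":0},{"tx":0,"ty":0,"tz":0,"ax":0,"ay":0,"az":8,"jaw":0},{"tx":0,"ty":0,"tz":0,"ax":0,"ay":0,"az":8,"jaw":0},{"tx":0,"ty":0,"tz":0,"ax":0,"ay":0,"az":8,"jaw":0},{"tx":0,"ty":0,"tz":0,"ax":0,"ay":0,"az":8,"jaw":0},{"tx":0,"ty":0,"tz":0,"ax":0,"ay":0,"az":8,"jaw":0},{"tx":0,"ty":0,"tz":0,"ax":0,"ay":0,"az":8,"jaw":0},{"tx":0,"ty":0,"tz":0,"ax":0,"ay":0,"az":7,"jaw":0},{"tx":0,"ty":0,"tz":0,"ax":0,"ay":0,"az":5,"jaw":0},{"tx":0,"ty":0,"tz":0,"ax":0,"ay":0,"az":0,"jaw":0}]'
python3 - <<'E'
from h import *
o=get_obs(); state(); print(o['moment'].round(2))
im,d,c=snap('wrist','w12.png')
E
```

```text
t: 25.98
ee_pos: [605.4, 17.2, 110.1]
orientation: [3.122, 0.346, -0.001]
ft_force: [-2.7, -4.3, 5.5]
width: 12.9
{'t': 25.975, 'qpos': [0.009, 0.489, 1.726, -0.001, 0.926, -0.211], 'ee_pos': [605.398, 17.184, 110.118], 'orientation': [3.122, 0.346, -0.001], 'ft_force': [-2.713, -4.275, 5.484], 'width': 12.93}
[[0.976, 0.219, -0.0], [0.219, -0.976, -0.001], [-0.0, 0.001, -1.0]]
[-0.84  0.32 -0.07]
```

```bash
python3 -m inch '[{"tx":0,"ty":0,"tz":0,"ax":0,"ay":0,"az":2,"jaw":0},{"tx":0,"ty":0,"tz":0,"ax":0,"ay":0,"az":2,"jaw":0},{"tx":0,"ty":0,"tz":0,"ax":0,"ay":0,"az":2,"jaw":0},{"tx":0,"ty":0,"tz":0,"ax":0,"ay":0,"az":0,"jaw":0}]'; python3 -c "
from h import *
o=get_obs(); Rm=R.from_rotvec(o['orientation']).as_matrix(); print(np.degrees(np.arctan2(Rm[1,0],Rm[0,0])),o['moment'].round(2))"
python3 -m inch '[{"tx":0,"ty":0,"tz":0,"ax":0,"ay":0,"az":1.5,"jaw":0},{"tx":0,"ty":0,"tz":0,"ax":0,"ay":0,"az":1.5,"jaw":0},{"tx":0,"ty":0,"tz":0,"ax":0,"ay":0,"az":0,"jaw":0}]'; python3 -c "
from h import *
o=get_obs(); Rm=R.from_rotvec(o['orientation']).as_matrix(); print(np.degrees(np.arctan2(Rm[1,0],Rm[0,0])),o['moment'].round(2))"
```

```text
t: 26.52
ee_pos: [605.4, 17.2, 110.1]
orientation: [3.135, 0.185, -0.001]
ft_force: [-3.6, -4.2, 6.0]
width: 13.1
6.7380959126809605 [-0.74  0.32  0.25]
t: 26.9
ee_pos: [605.4, 17.3, 110.2]
orientation: [3.139, 0.104, -0.001]
ft_force: [-2.6, -3.8, 5.9]
width: 13.2
3.797806771356325 [-0.6   0.36  0.68]
```

The resisting moment jumps from 0 to 0.68 N m around the expected stop angle. A little more to make sure it's tight, then release.

```bash
python3 -m inch '[{"tx":0,"ty":0,"tz":0,"ax":0,"ay":0,"az":1.5,"jaw":0},{"tx":0,"ty":0,"tz":0,"ax":0,"ay":0,"az":1.5,"jaw":0},{"tx":0,"ty":0,"tz":0,"ax":0,"ay":0,"az":0,"jaw":0}]'; python3 -c "
from h import *
o=get_obs(); Rm=R.from_rotvec(o['orientation']).as_matrix(); print(np.degrees(np.arctan2(Rm[1,0],Rm[0,0])),o['moment'].round(2))"
python3 -m inch '[{"tx":0,"ty":0,"tz":0,"ax":0,"ay":0,"az":0,"jaw":0.6},{"tx":0,"ty":0,"tz":0,"ax":0,"ay":0,"az":0,"jaw":0.6},{"tx":0,"ty":0,"tz":0,"ax":0,"ay":0,"az":0,"jaw":0.6},{"tx":0,"ty":0,"tz":0,"ax":0,"ay":0,"az":0,"jaw":0.6},{"tx":0,"ty":0,"tz":-1,"ax":0,"ay":0,"az":0,"jaw":0.6},{"tx":0,"ty":0,"tz":-3,"ax":0,"ay":0,"az":0,"jaw":0.6},{"tx":0,"ty":0,"tz":-4,"ax":0,"ay":0,"az":0,"jaw":0.6},{"tx":0,"ty":2,"tz":-4,"ax":0,"ay":0,"az":0,"jaw":0.6},{"tx":0,"ty":4,"tz":0,"ax":0,"ay":0,"az":0,"jaw":0.6},{"tx":0,"ty":3,"tz":0,"ax":0,"ay":0,"az":0,"jaw":0.6},{"tx":0,"ty":0,"tz":0,"ax":0,"ay":0,"az":0,"jaw":0.6},{"tx":0,"ty":0,"tz":0,"ax":0,"ay":0,"az":0,"jaw":0.6}]'
python3 - <<'E'
from h import *
state(); im,d,c=snap('wrist','w13.png'); L=to_lathe(cloud(d,c))
k=(L[:,2]>160)&(L[:,2]<176)&(abs(L[:,0])<45)&(L[:,1]>-5)&(L[:,1]<80); q=L[k]; print('bar',len(q),cv2.minAreaRect(q[:,:2].astype(np.float32)), 'pca',np.degrees(np.arctan2(*np.linalg.svd(q[:,:2]-q[:,:2].mean(0),full_matrices=False)[2][0][::-1])))
for a in range(-66,-40,1):
    s=L[(abs(L[:,0])<8)&(L[:,2]>100)&(L[:,2]<140)&(L[:,1]>=a)&(L[:,1]<a+1)]; print(a,s[:,2].max().round(1) if len(s) else '',end=' | ')
E
```

```text
t: 27.28
ee_pos: [605.3, 17.6, 110.2]
orientation: [3.141, 0.023, -0.001]
ft_force: [-2.4, -2.3, 5.5]
width: 13.9
0.8215667750633298 [-0.42  0.38  0.86]
t: 28.78
ee_pos: [606.7, -71.7, 230.1]
orientation: [-3.141, -0.019, -0.0]
ft_force: [-0.0, -0.1, 0.3]
width: 53.0
{'t': 28.775, 'qpos': [-0.137, 0.357, 1.623, 0.0, 1.161, -0.15], 'ee_pos': [606.655, -71.701, 230.065], 'orientation': [-3.141, -0.019, -0.0], 'ft_force': [-0.013, -0.055, 0.283], 'width': 53.004}
[[1.0, 0.012, 0.0], [0.012, -1.0, 0.0], [0.0, -0.0, -1.0]]
bar 1101 ((-0.0893564224243164, 38.24927520751953), (12.990584373474121, 63.76022720336914), 4.391340732574463) pca -85.59267480648829
-66 114.2 | -65 113.9 | -64 114.4 | -63 113.3 | -62 112.8 | -61 114.2 | -60  | -59 119.5 | -58 123.5 | -57 123.2 | -56 124.0 | -55 123.0 | -54 124.1 | -53 123.5 | -52 122.9 | -51  | -50  | -49 132.3 | -48 133.0 | -47 132.7 | -46 132.4 | -45 132.8 | -44 132.1 | -43 135.5 | -42 135.8 | -41 139.1 |
```

View pics/w13.png

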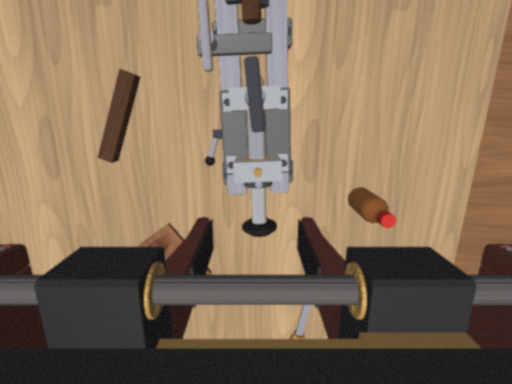

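The bar now reads -85.6° (1.494 rad, the stop) and the ram is in place. One last look from further back checks the collar/pedestal gap and the bystanders.

```bash
python3 -m inch '[{"tx":0,"ty":3,"tz":0,"ax":0,"ay":0,"az":0,"jaw":0.6},{"tx":0,"ty":5,"tz":0,"ax":0,"ay":0,"az":0,"jaw":0.6},{"tx":0,"ty":4,"tz":0,"ax":0,"ay":0,"az":0,"jaw":0.6},{"tx":0,"ty":0,"tz":0,"ax":0,"ay":0,"az":0,"jaw":0.6}]'
python3 - <<'E'
from h import *
im,d,c=snap('wrist','w14.png'); L=to_lathe(cloud(d,c)); kk=(abs(L[:,0])<8)&(L[:,2]>100)&(L[:,2]<140)
for a in np.arange(-62,-46,.5):
    s=L[kk&(L[:,1]>=a)&(L[:,1]<a+.5)]; print(a,s[:,2].min().round(1) if len(s) else '',s[:,2].max().round(1) if len(s) else '',end=' | ')
q=L[(abs(L[:,0])<21)&(L[:,2]>100)&(L[:,2]<129)&(L[:,1]<-100)&(L[:,1]>-140)]; print('\nknob y',np.percentile(q[:,1],[1,99]).round(1))
for n in('top','scene'):
    im,d,c=snap(n,n+'14.png'); L=to_lathe(cloud(d,c)); q=L[(abs(L[:,0])<9)&(L[:,2]>95)&(L[:,2]<120)&(L[:,1]>52)&(L[:,1]<95)]; print(n,'tip y',len(q),np.sort(q[:,1])[-6:].round(1))
im,d,c=snap('scene')
for t in('tin_a','oil_bottle','tool_cup','spool','gouge','blank','chuck_key','rest'):
    for r in masks_of('scene',t)[:2]: print(t,round(r['score'],2),np.round(r['location']))
E
```

```text
t: 29.32
ee_pos: [608.3, -193.4, 229.6]
orientation: [3.141, 0.017, -0.0]
ft_force: [-0.4, 0.9, 0.4]
width: 52.3
-62.0 110.1 113.5 | -61.5 109.8 114.8 | -61.0 109.7 113.6 | -60.5 109.4 113.9 | -60.0 109.9 113.4 | -59.5 109.1 120.9 | -59.0 110.1 120.5 | -58.5 118.8 122.4 | -58.0 119.1 123.5 | -57.5 119.3 121.7 | -57.0 118.5 123.7 | -56.5 119.8 121.4 | -56.0 118.6 123.3 | -55.5 119.6 122.0 | -55.0 119.0 123.9 | -54.5 119.4 124.7 | -54.0 119.3 123.4 | -53.5 118.8 124.8 | -53.0 118.1 123.1 | -52.5 120.2 123.2 | -52.0 118.6 123.2 | -51.5 119.4 123.0 | -51.0 120.0 122.5 | -50.5 118.3 123.2 | -50.0 119.2 122.9 | -49.5 118.8 133.3 | -49.0 118.0 132.6 | -48.5 131.0 133.0 | -48.0 129.8 132.3 | -47.5 131.2 132.8 | -47.0 130.7 133.6 | -46.5 130.4 132.8 | 
knob y [-119.6 -100.5]
top tip y 4 [54.  57.4 61.2 65.3]
scene tip y 2 [65.9 72.8]
tin_a 0.66 [320. 184.]
tin_a 0.63 [329. 116.]
oil_bottle 0.68 [271. 251.]
oil_bottle 0.47 [320. 182.]
tool_cup 0.61 [124. 275.]
spool 0.61 [105. 259.]
spool 0.3 [331. 118.]
gouge 0.65 [104. 261.]
rest 0.79 [198. 210.]
```

Collar meets the pedestal face with no gap, and the scene camera shows the tip at about 73 mm. Handing in.

```bash
python3 -c "
from workcell import ctrl
print(ctrl.close_job())"
```

```text
the job is handed in; nothing more can be done
None
```

The ram is through both bores with its collar home against the rear pedestal, and the clamp is tight. I handed the job in at about 30 s with the gripper clear of everything.

**What happened**
- **First grasp missed:** the jaws shut on nothing because the real fingertips end about 37 mm short of the reported TCP. Wrist depth and the scene picture both showed this. I corrected every height by 37 mm and gripped the neck at the second try.
- **Sagging in the grip:** the ram drooped, from 4° to about 18° relative to the tool. I levelled it by tilting the tool before inserting it, and it went in with almost no force.

**Last checks**
- **Collar:** pressing it home built 9–13 N with almost no further travel. Depth afterwards shows it at lathe y -59 to -49, with no gap to the pedestal face.
- **Point:** the scene camera puts the tip at about +73 mm, as expected. That is only two depth pixels, and the top camera saw the ram only as far as 65 mm.
- **Clamp:** the resisting moment rose to 0.86 N m at the stop, and the tool turned about 6° past it in the grip. The released T-bar then measured 1.494 rad against the 1.5 stop.
- **Bystanders:** I touched none of them. The oil bottle, spool and rest were found where they started, to within 4 pixels, and the tool cup within 6. In the final picture the network missed the blank and the chuck key, and its hits for the gouge and one tin were on other things. The blank does show in the last wrist picture I viewed, but I did not measure it; the gouge, chuck key and tins were not confirmed at the end.

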